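# Load two slide carriers into a scanner's gravity chute and release them

## Robot

A 6-joint arm with a two-finger parallel gripper is mounted at the origin on the work surface. World frame = base frame: x ahead of the robot, y to its left, z up, the work surface at z = 0. Lengths are in m, angles in rad, forces in N, time in s.
With the tool pointing down it reaches from about 0.35 to 0.975 m from the base axis. Payload 4.9 kg.
Tool frame: the origin (TCP) lies on the centre line of the jaws, within the pads' length; the fingertips stand 14 mm ahead of it and the grasp point (between the pads) lies 5 mm behind it (manip.nose_length is the distance from the TCP to the fingertips, in m); z points along the fingers, y is the line along which they close (so a half turn about z gives the same grasp; the last joint's range is limited). The gripper opens to 85 mm and grips with 20 to 120 N. Pads are 22 mm wide; open, the fingers measure 114 mm over their backs; the gripper's body (76 mm by 85 mm) begins 54 mm behind the grasp point. The pads swing forward as they close: fully open they stand 13 mm farther back than shut.
Start: joints at [-1.337, 0.053, 1.613, -0, 1.476, -0.119], TCP at [0.216, -0.586, 0.245] pointing down, gripper open.
Joint ranges: [-3.01, 3.01], [-1.01, 2.22], [0.06, 2.58], [-1.02, 4.17], [0.09, 2.62], [-3.14, 3.14]. Speed limits (rad/s): [2.57, 2.57, 3.14, 3.14, 3.14, 3.14].

## Interface

Orientations are given as a unit quaternion [w, x, y, z].
In Python, from plant import manip, imaging gives the robot as it stands.
- The arm moves only by the tool play_rows, never from a script. Its argument "commands" is a list of rows, each a list of 6 numbers: the shift along the tool's x, y, z in mm, then the turn, a rotation vector about the tool's x, y, z in degrees. A call has 1 to 5 rows; each row shifts and turns the commanded pose from where the row before left it, along the tool's axes as they then stand; what a row does not reach is not made up. A row lasts 1/12 s, in which the tool goes at most 41.7 mm and 7.16 degrees, less where a joint would pass 70% of its speed; a pose out of reach is approached as far as the arm can. A call is refused whole if a number of a shift passes 41.7 or a number of a turn 7.16, either way. A call with a gripper value outside its range is refused whole. "hand" is the finger opening in mm, from 0 to 85.4, set as the call begins (left out, the last holds). The fingers move at their own pace and stop on an object; the grip force is fixed at half the most. Time passes only in rows, so rows that do not move let the fingers close. It gives the time, the measured TCP pose, the force, the opening and the grip force at its end, in the units of the state.
- manip.state(): the state, without advancing time (a new reading comes with each control period).
- imaging.grab_frame(name): name is "scene" or "side" or "wrist"; returns a dict with "image" (400x640x3 uint8, red, green, blue), "fx", "fy", "cx", "cy" (pixels), "R" (3x3) and "t" (3): a world point X has camera coordinates R X + t; the wrist camera has in their place "mount" (4x4, takes a point from camera to tool coordinates, whose origin is the TCP and whose axes are the flange's). Camera axes: x right, y down, z forward; pixel columns grow to the right and rows downward; lengths in m; the calibration is good to about 2 mm. A picture is of the moment at which its call begins: read the wrist's pose just before it. There is no depth.
- manip.job_done(): hands the job in; it is judged then, once.
The state is a dict: "time": time; "joint_pos": joint angles; "joint_vel": joint speeds; "joint_efforts": joint torques, N m; "tool_pos": TCP position; "tool_rot": TCP orientation; "contact_force": force on the tool from outside, world axes, zero at the start; "ft_torque": the same for the moment, N m; "gripper_width": opening from 0.0 (shut) to 1.0 (fully open); "grasp_force": force on a finger pad.
Only numpy, scipy, OpenCV 4.12 (cv2) and the standard library are available. Lean on these libraries where they do the work, as an engineer would, in place of code of your own. Each camera call takes 0.05 s, during which the arm holds its last target. There are 200 camera calls.

## Task

With the chute's gate shut, load the two ribbed slide carriers one after the other into the sloping feed chute, each rib side up with its narrow nose pointing downhill: lay each flat on the chute floor before letting go, so that the first rests against the gate and the second against the first. Then pull the gate fully out by its black post, so that both slide down together and the leading nose enters the notch at the bottom. Let go, and leave everything else on the bench where it is.

Things in the scene. Friction and masses are not known exactly. Their poses are not given: they have to be found in the camera images.
- bed: the chute's steel floor, fixed, sloping 35 degrees. Origin on the floor surface, on its centre line, at the uphill face of the bottom stop. +x runs downhill, +z is normal to the floor (up). Floor from x = -235 mm (open high end) to +30 mm, 68 mm wide between side walls 12 mm high. Carriers slide down it by themselves when let go (friction about 0.2)
- stop (a point): the bottom stop: two cheeks across the floor, 26 mm high, with a 48 mm wide notch between them that takes a carrier's nose but not its 60 mm tray. Point on the floor's centre line at the cheeks' uphill face; axes as the bed. With the gate out, the carriers come to rest centred 27 and 117 mm uphill of it
- gate_face (a point): where the shut gate's blade (22 mm high) stands across the floor: point on the floor's centre line at its uphill face, 10 mm uphill of the stop; axes as the bed. The first carrier rests with its nose tip here and its centre 45 mm uphill of here, the second with its centre 135 mm uphill of here
- gate (a joint): how far the gate is pulled out, m: 0 = shut across the chute, 0.065 = fully out (end stop); it slides towards the bed's -y, stiff with about 2 N, stays where it is left. It counts as shut below 0.012
- gate_grip (a point): the gate's black round post, 18 mm in diameter, standing vertical in the world beside the chute on the bed's -y side, 53 mm clear of the chute wall when shut. Point on its axis, 20 mm below its free top and 45 mm above its foot, where the low blade arm joins it. Pull it level along the bed's -y
- carrier_a: slide carrier A, origin at the centre of its underside, axes as its centre point: white plastic tray 90 mm long (x), 60 wide (y), 16 thick, two glass slides let in on top; the 18 mm at the +x end are a narrower nose, 34 mm wide. Loose, 0.08 to 0.17 kg, slippery underside
- carrier_b: slide carrier B, origin at the centre of its underside, axes as its centre point: white plastic tray 90 mm long (x), 60 wide (y), 16 thick, two glass slides let in on top; the 18 mm at the +x end are a narrower nose, 34 mm wide. Loose, 0.08 to 0.17 kg, slippery underside; identical to A, either may go first
- carrier_a_mid (a point): centre of slide carrier A: centre of its 90 x 60 mm outline, half-way up its 42 mm height. +x points to the nose, +z up out of the rib's top. The grey rib to grip stands on top of the tray: 44 mm long (x), 14 wide (y), from 16 to 42 mm above the underside. Starts flat on the table, rib up, nose any way round
- carrier_b_mid (a point): centre of slide carrier B: centre of its 90 x 60 mm outline, half-way up its 42 mm height. +x points to the nose, +z up out of the rib's top. The grey rib to grip stands on top of the tray: 44 mm long (x), 14 wide (y), from 16 to 42 mm above the underside. Starts flat on the table, rib up, nose any way round
- carrier_a_nose (a point): tip of carrier A's nose, 45 mm from its centre along +x, 8 mm above the underside
- carrier_b_nose (a point): tip of carrier B's nose, likewise
- blank_mid (a point): bystander, loose: plain white slab 90 x 60 x 16 mm with no rib and no nose, point at its centre; not to be loaded
- beaker_mid (a point): bystander, loose: glass beaker 68 mm wide, 90 high, point at its centre
- tube_rack_mid (a point): bystander, loose: blue block with holes 70 x 110 x 28 mm, point at its centre
- dish_mid (a point): bystander, loose: round clear dish 88 mm wide, 14 high, point at its centre
- forceps_mid (a point): bystander, loose: thin steel forceps 150 mm long lying flat, point near its middle
Not all that is in view belongs to the job. Leave any brown or red look-alike of the carrier_a alone.

How it is judged:
By the outcome, as a careful person would: the job done as asked, in the order asked, and still so for the second after the job is handed in, with the robot touching nothing.
It also fails if it takes over 72 s, if anything falls off the work surface, if the arm or the gripper's body presses on something with over 40 N, if the wrist force passes 120 N, or if a joint passes its speed limit or range.

## Working session

There is one attempt and no reset: what is moved stays moved. The work goes in short steps, Python scripts to look and compute and a tool call to move; the robot and the scene stay as the last step left them, time stands still between calls to the robot, and variables do not carry over. Pictures are saved under pics/ and viewed, at most 10 in all, crops included, and the job is handed in when it is done.

Besides the shell and the picture viewer there is one more tool, called after "Emit:" by a JSON object that holds its "name" and its "arguments", one argument or row to a line. play_rows: Moves the arm, as the interface text tells. Its arguments: {"type":"object","properties":{"commands":{"type":"array","items":{"type":"array","items":{"type":"number"}}},"hand":{"type":"number"}},"required":["commands"]}

```bash
mkdir -p pics; ls; python3 - <<'E'
from plant import manip, imaging
import cv2,numpy as np,pickle
print(manip.state())
F={}
for n in("scene","side","wrist"):
    f=imaging.grab_frame(n);F[n]=f
    cv2.imwrite(f"pics/{n}0.png",cv2.cvtColor(f["image"],cv2.COLOR_RGB2BGR))
    print(n,{k:np.round(v,4).tolist() for k,v in f.items() if k!="image"})
pickle.dump(F,open("f0.pkl","wb"))
E
```

```text
pics
{'time': 0.0, 'joint_pos': array([-1.33700649e+00,  5.33881591e-02,  1.61430594e+00,  5.11440371e-06,
        1.47600231e+00, -1.18981986e-01]), 'joint_vel': array([-6.42658232e-05, -1.56459797e-04, -1.47460511e-03, -5.77097796e-05,
       -6.13109632e-04,  7.64537410e-04]), 'joint_efforts': array([-8.74865127e-04, -3.93673074e+01, -3.70179605e+01, -1.27654339e-04,
        7.01777419e-03,  1.05263015e-05]), 'tool_pos': array([ 0.21580998, -0.58591964,  0.24403646]), 'tool_rot': array([-1.05028906e-03,  9.84483793e-01,  1.75472377e-01, -5.78073625e-05]), 'contact_force': array([-0.21612316,  0.46290757,  0.15028378]), 'ft_torque': array([-0.03995297,  0.0580593 ,  0.07335368]), 'grasp_force': 0.0, 'gripper_width': 1.0013932436372681}
scene {'fx': 437.457, 'fy': 437.457, 'cx': 323.3197, 'cy': 195.9765, 'R': [[0.2824, 0.9593, -0.009], [0.797, -0.2398, -0.5543], [-0.5339, 0.1494, -0.8323]], 't': [-0.2668, -0.352, 1.5015]}
side {'fx': 515.7312, 'fy': 515.7312, 'cx': 319.8209, 'cy': 198.5581, 'R': [[-0.8608, -0.5085, -0.0207], [-0.2824, 0.5112, -0.8117], [0.4234, -0.6929, -0.5837]], 't': [0.529, 0.1811, 1.075]}
wrist {'fx': 318.7495, 'fy': 318.7495, 'cx': 317.3264, 'cy': 199.7977, 'mount': [[0.0001, -0.9513, -0.3081, 0.0791], [1.0, 0.0001, 0.0001, -0.0003], [-0.0001, -0.3081, 0.9513, -0.1285], [0.0, 0.0, 0.0, 1.0]]}
```

View pics/scene0.png

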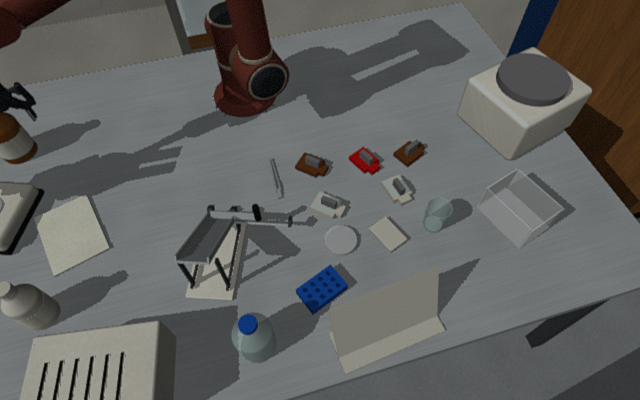

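View pics/side0.png

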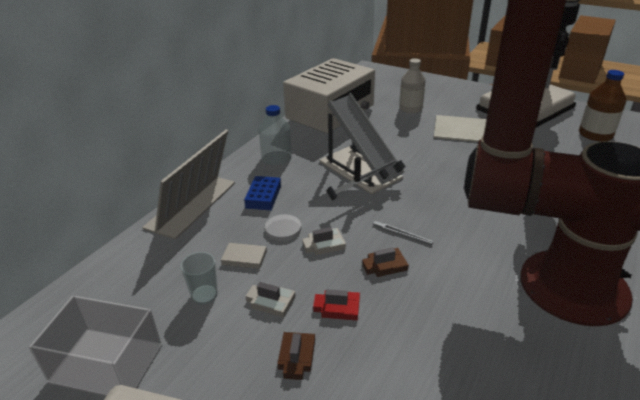

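Scene view: two white carriers with grey ribs at (328,204) and (398,189). The brown ones (312,164) and (410,152) and the red one (365,160) are look-alikes. The plain slab at (389,233) is the blank. The chute is at about (215,245), with its low end near (250,212). I'll confirm with enlarged crops.

```bash
python3 - <<'E'
import cv2,pickle,numpy as np
F=pickle.load(open("f0.pkl","rb"))
a=F["scene"]["image"][140:310,170:430]; b=F["side"]["image"][80:320,230:430]
a=cv2.resize(a,None,fx=3,fy=3,interpolation=cv2.INTER_CUBIC)
b=cv2.resize(b,(500,600),interpolation=cv2.INTER_CUBIC)
cv2.imwrite("pics/c1.png",cv2.convertScaleAbs(a[...,::-1],alpha=1.4));cv2.imwrite("pics/c2.png",cv2.convertScaleAbs(b[...,::-1],alpha=1.4))
E
```

```text
(no output)
```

View pics/c1.png

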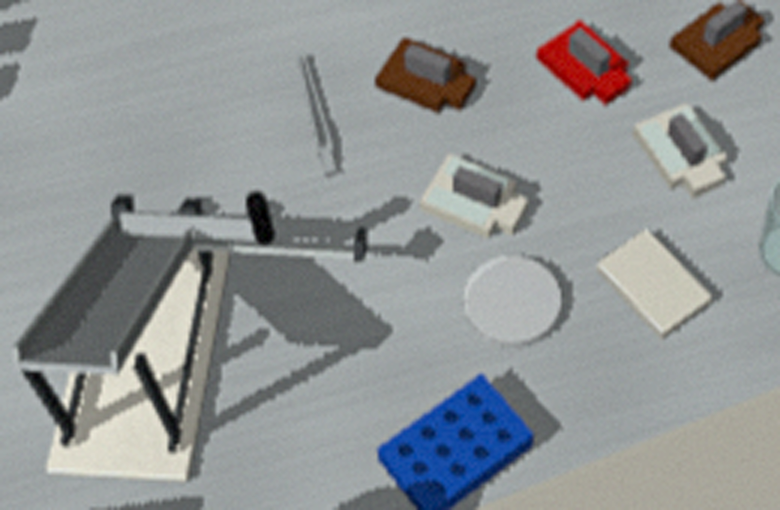

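View pics/c2.png

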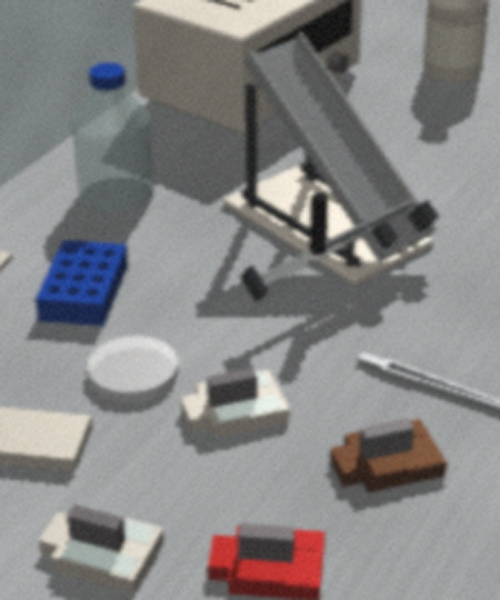

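Crop: both white carriers have a grey rib, glass slides and a narrow nose. In the scene they are at (329,202), nose towards (340,211), and at (398,190), nose towards (405,200). These match A and B. The chute's high end is at scene (177–208,257–262) and the post at (257,212). Next I triangulate.

```bash
cat > h.py <<'E'
import numpy as np,cv2,pickle
from scipy.spatial.transform import Rotation as Ro
def quat(q): return Ro.from_quat(np.r_[q[1:],q[0]]).as_matrix()
def grab(n,name=None):
    from plant import manip,imaging
    s=manip.state(); f=imaging.grab_frame(n)
    if n=="wrist":
        M=f["mount"]; R=quat(s["tool_rot"])@M[:3,:3]; c=quat(s["tool_rot"])@M[:3,3]+s["tool_pos"]
        f["R"]=R.T; f["t"]=-R.T@c
    if name: cv2.imwrite(f"pics/{name}.png",f["image"][...,::-1]); pickle.dump(f,open(name+".pkl","wb"))
    return f
def ray(f,p):
    d=f["R"].T@np.array([(p[0]-f["cx"])/f["fx"],(p[1]-f["cy"])/f["fy"],1]); return -f["R"].T@f["t"],d/np.linalg.norm(d)
def plane(f,p,z,n=(0,0,1)):
    n=np.array(n);c,d=ray(f,p); return c+d*((z-c@n)/(d@n))
def tri(obs):
    A=np.zeros((3,3));b=np.zeros(3)
    for f,p in obs:
        c,d=ray(f,p);P=np.eye(3)-np.outer(d,d);A+=P;b+=P@c
    X=np.linalg.solve(A,b); return X,[round(1e3*np.linalg.norm(np.cross(X-ray(f,p)[0],ray(f,p)[1])),1) for f,p in obs]
def proj(f,X):
    q=f["R"]@X+f["t"]; return q[0]/q[2]*f["fx"]+f["cx"],q[1]/q[2]*f["fy"]+f["cy"]
def go(Rt,pt,s=None):
    "rows needed from current pose: shift in tool axes mm (current), turn rotvec deg"
    from plant import manip
    s=s or manip.state(); R=quat(s["tool_rot"])
    return np.round(R.T@(pt-s["tool_pos"])*1e3,1),np.round(np.degrees(Ro.from_matrix(R.T@Rt).as_rotvec()),2)
E
python3 - <<'E'
from h import *
F=pickle.load(open("f0.pkl","rb"));S,D=F["scene"],F["side"]
sc=lambda x,y:(170+(x+.5)/3-.5,140+(y+.5)/3-.5); sd=lambda x,y:(230+(x+.5)/2.5-.5,80+(y+.5)/2.5-.5)
for n,a,b in [("hiR",(20,350),(300,35)),("hiL(+Y)",(115,357),(250,52)),("cheekR",(122,200),(425,207)),("cheekL",(190,207),(385,228)),("posttop",(258,195),(320,197)),("postfoot",(264,240),(320,250)),("railend",(360,243),(255,283)),("ribA",(478,180),(232,385)),("ribB",(688,132),(97,525)),("noseA",(510,215),(190,410)),("noseB",(708,178),(52,553))]:
    X,e=tri([(S,sc(*a)),(D,sd(*b))]); print(n,X.round(3),e)
E
```

```text
hiR [ 0.663 -0.25   0.19 ] [np.float64(0.9), np.float64(0.9)]
hiL(+Y) [ 0.689 -0.184  0.191] [np.float64(0.9), np.float64(0.9)]
cheekR [ 0.471 -0.174  0.067] [np.float64(0.6), np.float64(0.6)]
cheekL [ 0.493 -0.118  0.064] [np.float64(0.9), np.float64(0.9)]
posttop [ 0.537 -0.057  0.122] [np.float64(0.1), np.float64(0.1)]
postfoot [ 0.539 -0.062  0.055] [np.float64(1.1), np.float64(1.1)]
railend [0.568 0.019 0.055] [np.float64(0.3), np.float64(0.3)]
ribA [0.521 0.142 0.033] [np.float64(1.1), np.float64(1.1)]
ribB [0.527 0.349 0.034] [np.float64(0.8), np.float64(0.8)]
noseA [0.552 0.165 0.008] [np.float64(2.2), np.float64(2.2)]
noseB [ 0.562  0.363 -0.002] [np.float64(3.6), np.float64(3.6)]
```

Emit:
{"name": "play_rows", "arguments": {
  "commands": [
    [26,-28,-5,0,0,0],
    [26,-28,-5,0,0,0],
    [26,-28,-5,0,0,0],
    [26,-28,-5,0,0,0],
    [26,-28,-5,0,0,0]
  ]
}}

```text
time: 0.57
tool_pos: [0.2897, -0.4084, 0.2699]
tool_rot: [-0.0, 0.985, 0.175, -0.0]
contact_force: [0.3, -0.2, 0.9]
gripper_width: 0.999
grasp_force: 0.0
```

Emit:
{"name": "play_rows", "arguments": {
  "commands": [
    [26,-28,-5,0,0,0],
    [26,-28,-5,0,0,0],
    [26,-28,-5,0,0,0],
    [26,-28,-5,0,0,0],
    [26,-28,-5,0,0,0]
  ]
}}

```text
time: 0.98
tool_pos: [0.3633, -0.2321, 0.2953]
tool_rot: [0.0, 0.985, 0.175, 0.0]
contact_force: [1.6, -0.1, 0.2]
gripper_width: 1.0
grasp_force: 0.0
```

Emit:
{"name": "play_rows", "arguments": {
  "commands": [
    [26,-28,-5,0,0,0],
    [26,-28,-5,0,0,0],
    [26,-28,-5,0,0,0],
    [26,-28,-5,0,0,0],
    [26,-28,-5,0,0,0]
  ]
}}

```text
time: 1.4
tool_pos: [0.4369, -0.0556, 0.3205]
tool_rot: [0.0, 0.984, 0.176, 0.0]
contact_force: [1.5, -0.1, 0.8]
gripper_width: 1.0
grasp_force: 0.0
```

Emit:
{"name": "play_rows", "arguments": {
  "commands": [
    [26,-28,-5,0,0,0],
    [0,0,0,0,0,0],
    [0,0,0,0,0,0]
  ]
}}

```text
time: 1.65
tool_pos: [0.4518, -0.0205, 0.3253]
tool_rot: [0.0, 0.984, 0.178, -0.0]
contact_force: [0.2, -0.1, -0.2]
gripper_width: 0.999
grasp_force: 0.0
```

```bash
python3 - <<'E'
from h import *
from plant import manip
f=grab("wrist","w1"); s=manip.state(); print(s["tool_pos"],s["joint_pos"],s["tool_rot"])
im=cv2.imread("pics/w1.png"); cv2.imwrite("pics/w1b.png",cv2.convertScaleAbs(cv2.resize(im,(800,500),interpolation=cv2.INTER_CUBIC),alpha=1.3))
E
```

```text
[ 0.45144418 -0.02172861  0.32498861] [-2.12731733e-01 -4.10419774e-01  1.88797743e+00 -4.72926643e-04
  1.66469221e+00  1.00320281e+00] [ 9.27536545e-05  9.84304211e-01  1.76479623e-01 -3.93454487e-04]
```

View pics/w1b.png

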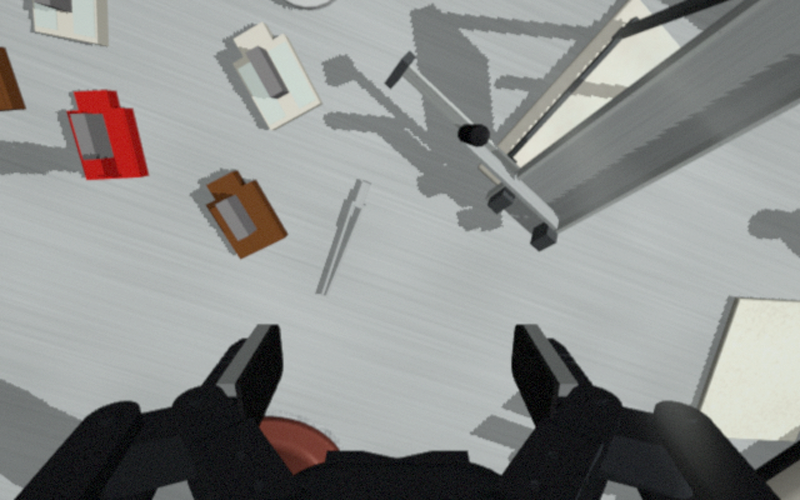

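Wrist view: carrier A is at crop (270,75), nose up-left, and the post top at (480,132). The chute is upper right, with its cheeks at (500,195) and (543,235). One more view, from over the chute, gives a stereo pair.

Emit:
{"name": "play_rows", "arguments": {
  "commands": [
    [-9,35,0,0,0,0],
    [-9,35,0,0,0,0],
    [-9,35,0,0,0,0],
    [-9,35,0,0,0,0],
    [-9,35,0,0,0,0]
  ]
}}

```text
time: 2.12
tool_pos: [0.4685, -0.2053, 0.3249]
tool_rot: [-0.0, 0.985, 0.174, -0.0]
contact_force: [2.0, 0.9, 0.2]
gripper_width: 1.007
grasp_force: 0.0
```

Emit:
{"name": "play_rows", "arguments": {
  "commands": [
    [0,0,0,0,0,0],
    [0,0,0,0,0,0],
    [0,0,0,0,0,0]
  ]
}}

```text
time: 2.37
tool_pos: [0.4689, -0.2029, 0.3248]
tool_rot: [-0.0, 0.985, 0.174, -0.0]
contact_force: [0.1, -0.2, 0.1]
gripper_width: 1.002
grasp_force: 0.0
```

```bash
python3 - <<'E'
from h import *
from plant import manip
f=grab("wrist","w2"); s=manip.state(); print(s["tool_pos"])
im=cv2.imread("pics/w2.png"); cv2.imwrite("pics/w2b.png",cv2.convertScaleAbs(cv2.resize(im[:300,180:580],(800,600),interpolation=cv2.INTER_CUBIC),alpha=1.4))
im=cv2.imread("pics/w1.png"); cv2.imwrite("pics/w1c.png",cv2.convertScaleAbs(cv2.resize(im[0:240,160:],(800,400),interpolation=cv2.INTER_CUBIC),alpha=1.4))
E
```

```text
[ 0.46918081 -0.20223386  0.3250737 ]
```

View pics/w2b.png

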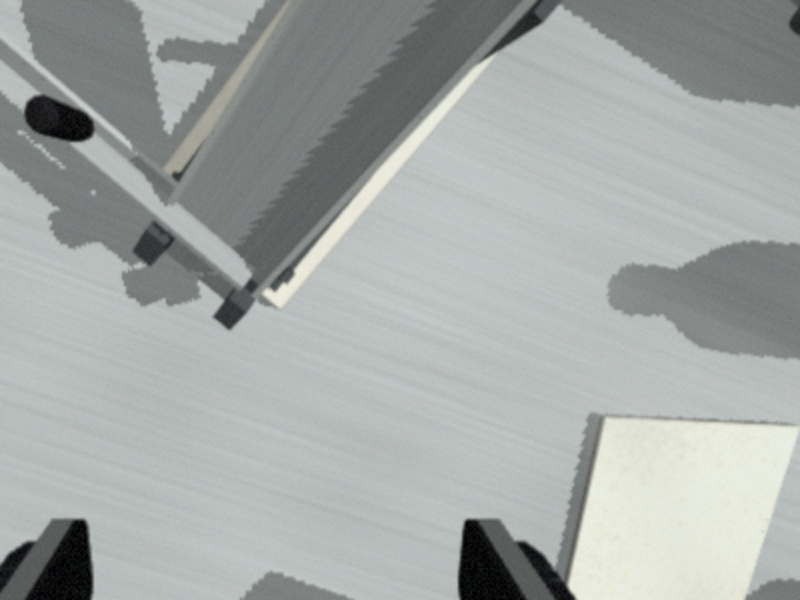

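w2 shows the post at (45,112), the cheeks at (154,243) and (234,307), and the walls running up-right. Triangulation already gives bed yaw ≈159.5° and origin ≈(.499,-.152,.047). Next I tilt into the placing orientation for a frontal view of the chute.

```bash
cat >> h.py <<'E'
def bedR(yaw): # columns xb,yb,zb
    return Ro.from_euler("z",yaw,degrees=True).as_matrix()@Ro.from_euler("y",35,degrees=True).as_matrix()
def toolR(B): # tool x=xb, z=-zb
    return np.c_[B[:,0],-B[:,1],-B[:,2]]
E
python3 - <<'E'
from h import *
B=bedR(159.5);O=np.array([.499,-.152,.0465]);print(B)
T=toolR(B);sh,rv=go(T,O+B@[-.15,0,.15]);print(sh,rv,rv/21)
E
```

```text
[[-0.76727694 -0.35020738 -0.5372531 ]
 [ 0.28687309 -0.93667219  0.2008707 ]
 [-0.57357644  0.          0.81915204]]
[ 73.3 -12.8  69.7] [ -42.26  -15.68 -133.93] [-2.01238095 -0.74666667 -6.37761905]
```

Emit:
{"name": "play_rows", "arguments": {
  "commands": [
    [37,-6,0,0,0,0],
    [36,-7,0,0,0,0],
    [0,0,0,-2.01,-0.75,-6.38],
    [0,0,0,-2.01,-0.75,-6.38],
    [0,0,0,-2.01,-0.75,-6.38]
  ]
}}

```text
time: 2.83
tool_pos: [0.5341, -0.1632, 0.3252]
tool_rot: [0.056, 0.939, 0.34, -0.01]
contact_force: [-0.6, -0.6, -0.5]
gripper_width: 1.0
grasp_force: 0.0
```

Emit:
{"name": "play_rows", "arguments": {
  "commands": [
    [0,0,0,-2.01,-0.75,-6.38],
    [0,0,0,-2.01,-0.75,-6.38],
    [0,0,0,-2.01,-0.75,-6.38],
    [0,0,0,-2.01,-0.75,-6.38],
    [0,0,0,-2.01,-0.75,-6.38]
  ]
}}

```text
time: 3.25
tool_pos: [0.5337, -0.1633, 0.3255]
tool_rot: [0.143, 0.8, 0.582, -0.026]
contact_force: [0.2, -0.6, -0.0]
gripper_width: 1.003
grasp_force: 0.0
```

Emit:
{"name": "play_rows", "arguments": {
  "commands": [
    [0,0,0,-2.01,-0.75,-6.38],
    [0,0,0,-2.01,-0.75,-6.38],
    [0,0,0,-2.01,-0.75,-6.38],
    [0,0,0,-2.01,-0.75,-6.38],
    [0,0,0,-2.01,-0.75,-6.38]
  ]
}}

```text
time: 3.67
tool_pos: [0.5336, -0.1632, 0.3255]
tool_rot: [0.218, 0.593, 0.774, -0.039]
contact_force: [0.2, 1.0, -0.3]
gripper_width: 0.999
grasp_force: 0.0
```

Emit:
{"name": "play_rows", "arguments": {
  "commands": [
    [0,0,0,-2.01,-0.75,-6.38],
    [0,0,0,-2.01,-0.75,-6.38],
    [0,0,0,-2.01,-0.75,-6.38],
    [0,0,0,-2.01,-0.75,-6.38],
    [0,0,0,-2.01,-0.75,-6.38]
  ]
}}

```text
time: 4.08
tool_pos: [0.5335, -0.1632, 0.3254]
tool_rot: [0.274, 0.335, 0.9, -0.05]
contact_force: [-0.4, -0.4, 0.1]
gripper_width: 1.001
grasp_force: 0.0
```

Emit:
{"name": "play_rows", "arguments": {
  "commands": [
    [0,0,0,-2.01,-0.75,-6.38],
    [0,0,0,-2.01,-0.75,-6.38],
    [0,0,0,-2.01,-0.75,-6.38],
    [0,0,0,0,0,0],
    [0,0,0,0,0,0]
  ]
}}

```text
time: 4.5
tool_pos: [0.5334, -0.1641, 0.3254]
tool_rot: [0.296, 0.17, 0.938, -0.054]
contact_force: [0.5, 0.7, 0.3]
gripper_width: 1.003
grasp_force: 0.0
```

```bash
python3 - <<'E'
from h import *
from plant import manip
B=bedR(159.5);O=np.array([.499,-.152,.0465])
T=toolR(B);print(go(T,O+B@[-.15,0,.15]),manip.state()["joint_pos"],manip.state()["tool_pos"])
E
```

```text
(array([39.8, -0.6, 57.5]), array([-0.05,  0.01, -0.04])) [-0.45949318 -0.52795418  2.04616869  0.06751947  1.01571215 -1.68904939] [ 0.53336544 -0.16414676  0.32537077]
```

Emit:
{"name": "play_rows", "arguments": {
  "commands": [
    [30,0,28,0,0,0],
    [30,0,29,0,0,0],
    [0,0,0,0,0,0],
    [0,0,0,0,0,0],
    [0,0,0,0,0,0]
  ]
}}

```text
time: 4.92
tool_pos: [0.52, -0.1594, 0.2481]
tool_rot: [0.298, 0.169, 0.938, -0.055]
contact_force: [1.3, 0.8, 1.7]
gripper_width: 1.003
grasp_force: 0.0
```

```bash
python3 - <<'E'
from h import *
f=grab("wrist","w3")
im=cv2.imread("pics/w3.png"); cv2.imwrite("pics/w3b.png",cv2.convertScaleAbs(cv2.resize(im[:300,120:520],(800,600),interpolation=cv2.INTER_CUBIC),alpha=1.4))
E
```

```text
(no output)
```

View pics/w3b.png

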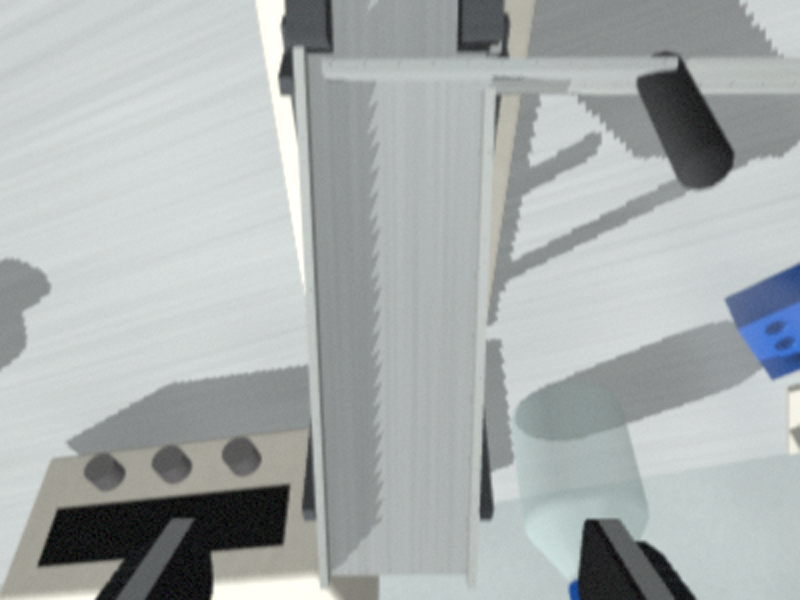

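Frontal view: the wall tops run from x≈301 and 490 (row 100) to x≈324 and 474 (row 570). The cheeks' uphill edge is at row ≈48, the blade's uphill top edge at ≈80, the floor's high end at ≈577. The post top is near (708,175).

```bash
python3 - <<'E'
from h import *
f=pickle.load(open("w3.pkl","rb"));B=bedR(159.5);O=np.array([.499,-.152,.0465])
px=lambda x,y:(120+(x+.5)/2-.5,(y+.5)/2-.5)
def bed(p,h): return (B.T@(plane(f,px(*p),O@B[:,2]+h,B[:,2])-O)*1e3).round(1)
for n,p,h in [("L in top",(307,100),.012),("R in top",(485,100),.012),("L in mid",(315,340),.012),("R in mid",(479,340),.012),("L hi",(328,570),.012),("R hi",(470,570),.012),("hi end floor",(400,577),0),("cheek up edge top L",(308,46),.026),("cheekR",(482,46),.026),("notchL",(331,20),.026),("notchR",(459,20),.026),("blade up edge",(400,81),.022),("blade dn edge",(400,60),.022),("L floor edge low",(320,120),0),("R floor edge low",(483,120),0)]: print(n,bed(p,h))
S=pickle.load(open("f0.pkl","rb"))["scene"];w2=pickle.load(open("w2.pkl","rb"))
print(tri([(f,px(708,172)),(w2,(180+43/2,112/2)),(S,(170+258.5/3,140+196/3))]))
E
```

```text
L in top [-21.4  33.4  12. ]
R in top [-21.2 -34.9  12. ]
L in mid [-115.5   33.9   12. ]
R in mid [-115.3  -36.7   12. ]
L hi [-229.7   31.8   12. ]
R hi [-229.6  -37.2   12. ]
hi end floor [-241.6   -3.3   -0. ]
cheek up edge top L [-5.6 30.5 26. ]
cheekR [ -5.5 -31.3  26. ]
notchL [ 2.6 22.1 26. ]
notchR [  2.7 -22.9  26. ]
blade up edge [-16.2  -2.2  22. ]
blade dn edge [-9.3 -2.2 22. ]
L floor edge low [-27.3  30.   -0. ]
R floor edge low [-27.2 -36.   -0. ]
(array([ 0.53984693, -0.05755597,  0.12234792]), [np.float64(0.6), np.float64(1.5), np.float64(1.5)])
```

```bash
cat >> h.py <<'E'
O=np.array([.5038,-.1533,.0499]); B=bedR(160.0)
def downR(yaw): # tool x at yaw, z down
    c,s=np.cos(np.radians(yaw)),np.sin(np.radians(yaw)); return np.array([[c,s,0],[s,-c,0],[0,0,-1]])
def carrier(f,guess,rad=.075):
    "rib top centre+axis, tray centroid (metric, rectified about guess, 0.5 mm/px)"
    N=int(rad*2/.0005); out={}
    for z in(.042,.016):
        g=np.array([[guess[0]+sx*rad,guess[1]+sy*rad,z] for sx,sy in((-1,-1),(1,-1),(1,1),(-1,1))])
        H=cv2.getPerspectiveTransform(np.float32([proj(f,p) for p in g]),np.float32([(0,0),(N,0),(N,N),(0,N)]))
        out[z]=cv2.warpPerspective(f["image"],H,(N,N))
    return out,lambda p:np.array(guess[:2])-rad+np.array(p)*.0005
E
python3 - <<'E'
from h import *
f=pickle.load(open("w1.pkl","rb"))
o,w=carrier(f,(.521,.142)); cv2.imwrite("pics/r.png",np.hstack([o[.042],o[.016]])[...,::-1])
im=o[.042];hsv=cv2.cvtColor(im,cv2.COLOR_RGB2HSV);v=hsv[...,2]
print(np.percentile(v,[1,10,25,50,75,90]))
E
```

```text
[  0.  93. 135. 140. 142. 162.]
```

View pics/r.png

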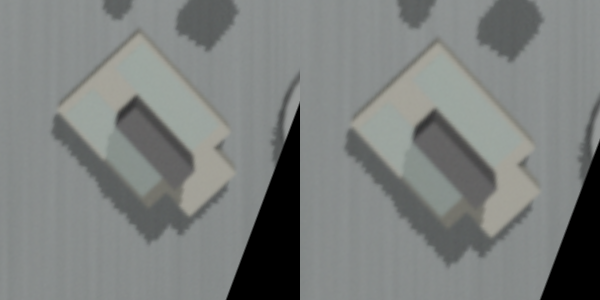

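Rectified crop: the A tray is clear, with back edge mid (93,82) and nose tip (216,212). That puts A at ≈(.524,.139) with yaw ≈47°, and confirms white with glass, rib and nose. Moving over it.

```bash
python3 - <<'E'
from h import *
sh,rv=go(downR(46.7),np.array([.524,.139,.26]));print(sh,rv,rv/18,np.linalg.norm(sh)/40)
E
```

```text
[ 76.5 281.2 -67.3] [ 34.7   23.18 108.74] [1.92777778 1.28777778 6.04111111] 7.477256348420856
```

Emit:
{"name": "play_rows", "arguments": {
  "commands": [
    [9.5,35.2,-8.4,0,0,0],
    [9.5,35.2,-8.4,0,0,0],
    [9.5,35.2,-8.4,0,0,0],
    [9.5,35.2,-8.4,0,0,0],
    [9.5,35.2,-8.4,0,0,0]
  ]
}}

```text
time: 5.38
tool_pos: [0.5233, 0.0295, 0.2585]
tool_rot: [0.301, 0.17, 0.937, -0.053]
contact_force: [1.4, -1.1, -0.5]
gripper_width: 1.002
grasp_force: 0.0
```

Emit:
{"name": "play_rows", "arguments": {
  "commands": [
    [9.5,35.2,-8.4,0,0,0],
    [9.5,35.2,-8.4,0,0,0],
    [9.5,35.2,-8.4,0,0,0],
    [0,0,0,1.93,1.29,6.04],
    [0,0,0,1.93,1.29,6.04]
  ]
}}

```text
time: 5.8
tool_pos: [0.5245, 0.1437, 0.2615]
tool_rot: [0.276, 0.279, 0.919, -0.047]
contact_force: [0.0, -1.0, 0.2]
gripper_width: 1.0
grasp_force: 0.0
```

Emit:
{"name": "play_rows", "arguments": {
  "commands": [
    [0,0,0,1.93,1.29,6.04],
    [0,0,0,1.93,1.29,6.04],
    [0,0,0,1.93,1.29,6.04],
    [0,0,0,1.93,1.29,6.04],
    [0,0,0,1.93,1.29,6.04]
  ]
}}

```text
time: 6.22
tool_pos: [0.5253, 0.1414, 0.2612]
tool_rot: [0.203, 0.534, 0.82, -0.035]
contact_force: [-0.1, -0.4, -0.3]
gripper_width: 1.004
grasp_force: 0.0
```

Emit:
{"name": "play_rows", "arguments": {
  "commands": [
    [0,0,0,1.93,1.29,6.04],
    [0,0,0,1.93,1.29,6.04],
    [0,0,0,1.93,1.29,6.04],
    [0,0,0,1.93,1.29,6.04],
    [0,0,0,1.93,1.29,6.04]
  ]
}}

```text
time: 6.63
tool_pos: [0.5255, 0.1411, 0.261]
tool_rot: [0.115, 0.745, 0.657, -0.019]
contact_force: [0.3, 0.4, -0.1]
gripper_width: 1.001
grasp_force: 0.0
```

Emit:
{"name": "play_rows", "arguments": {
  "commands": [
    [0,0,0,1.93,1.29,6.04],
    [0,0,0,1.93,1.29,6.04],
    [0,0,0,1.93,1.29,6.04],
    [0,0,0,1.93,1.29,6.04],
    [0,0,0,1.93,1.29,6.04]
  ]
}}

```text
time: 7.05
tool_pos: [0.5257, 0.1407, 0.2609]
tool_rot: [0.017, 0.897, 0.442, -0.002]
contact_force: [-0.3, -0.5, 0.0]
gripper_width: 1.002
grasp_force: 0.0
```

Emit:
{"name": "play_rows", "arguments": {
  "commands": [
    [0,0,0,1.93,1.29,6.04],
    [0,0,0,0,0,0],
    [0,0,0,0,0,0],
    [0,0,0,0,0,0]
  ]
}}

```text
time: 7.38
tool_pos: [0.5236, 0.1403, 0.2578]
tool_rot: [-0.002, 0.918, 0.398, -0.001]
contact_force: [-0.2, -0.4, -0.5]
gripper_width: 0.997
grasp_force: 0.0
```

```bash
cat >> h.py <<'E'
def outline(f,guess,ref=None):
    "tray (z=.016) white+glass mask incl. rib -> centre, yaw by minAreaRect; nose sense from asymmetry"
    o,w=carrier(f,guess); im=o[.016].astype(int); N=im.shape[0]
    r,g,b=im[...,0],im[...,1],im[...,2]; hs=cv2.cvtColor(o[.016],cv2.COLOR_RGB2HSV)
    bg=np.median(im.reshape(-1,3)[im.sum(2).ravel()>60],axis=0)
    return o,bg
E
python3 - <<'E'
from h import *
from plant import manip
f=grab("wrist","w4"); s=manip.state();print(s["tool_pos"],s["joint_pos"],go(downR(46.7),np.array([.524,.139,.26])))
o,w=carrier(f,(.524,.139))
im=o[.016]; 
for p in[(150,150),(95,85),(60,125),(140,50),(215,210),(20,20),(280,20)]: print(p,im[p[1],p[0]])
cv2.imwrite("pics/r4.png",cv2.convertScaleAbs(np.hstack([o[.042],o[.016]])[...,::-1],alpha=1.4))
E
```

```text
[0.52315167 0.14042708 0.25709383] [ 0.12290332 -0.1514835   1.79029296  0.00389671  1.50737597  0.87592639] (array([-0.5,  1.6, -2.9]), array([-0.34,  0.06,  0.14]))
(150, 150) [101 101 101]
(95, 85) [162 163 155]
(60, 125) [164 164 157]
(140, 50) [143 146 146]
(215, 210) [166 165 155]
(20, 20) [139 143 144]
(280, 20) [141 146 146]
```

View pics/r4.png

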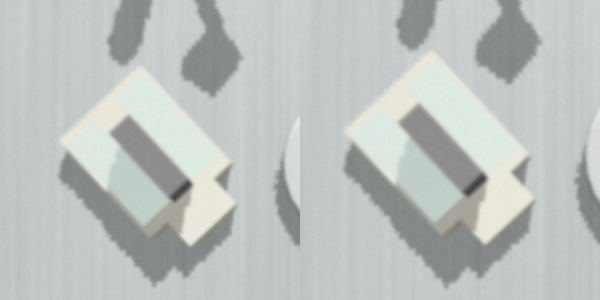

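Overhead rectified view: rib top from (118,124) to (178,187), tray back mid (88,90), nose tip (210,223). That gives A at (.5234,.142), yaw 47.2°. Descending.

Emit:
{"name": "play_rows", "arguments": {
  "commands": [
    [1.3,-0.9,35,-0.34,0,-0.3],
    [0,0,40,0,0,0],
    [0,0,40,0,0,0],
    [0,0,40,0,0,0],
    [0,0,40,0,0,0]
  ],
  "hand": 45
}}

```text
time: 7.85
tool_pos: [0.5218, 0.1422, 0.0594]
tool_rot: [0.0, 0.916, 0.4, -0.001]
contact_force: [1.2, 0.0, -1.0]
gripper_width: 0.53
grasp_force: 0.0
```

Emit:
{"name": "play_rows", "arguments": {
  "commands": [
    [0,0,0,0,0,0],
    [0,0,0,0,0,0],
    [0,0,0,0,0,0]
  ]
}}

```text
time: 8.1
tool_pos: [0.5232, 0.1421, 0.0629]
tool_rot: [0.0, 0.917, 0.399, -0.0]
contact_force: [0.1, 0.1, 0.5]
gripper_width: 0.528
grasp_force: 0.0
```

```bash
python3 - <<'E'
from h import *
print(go(downR(47.2),np.array([.5234,.142,.034])))
E
```

```text
(array([ 0. ,  0.2, 28.9]), array([-0.  ,  0.02, -0.12]))
```

Emit:
{"name": "play_rows", "arguments": {
  "commands": [
    [0,0,15,0,0,0],
    [0,0,14,0,0,0],
    [0,0,0,0,0,0],
    [0,0,0,0,0,0]
  ]
}}

```text
time: 8.43
tool_pos: [0.5232, 0.1419, 0.034]
tool_rot: [0.0, 0.917, 0.399, 0.0]
contact_force: [0.3, 0.2, 0.5]
gripper_width: 0.529
grasp_force: 0.0
```

Emit:
{"name": "play_rows", "arguments": {
  "commands": [
    [0,0,0,0,0,0],
    [0,0,0,0,0,0],
    [0,0,0,0,0,0],
    [0,0,0,0,0,0],
    [0,0,0,0,0,0]
  ],
  "hand": 0
}}

```text
time: 8.85
tool_pos: [0.5229, 0.1418, 0.0333]
tool_rot: [-0.0, 0.917, 0.399, -0.0]
contact_force: [-0.5, 0.1, 6.5]
gripper_width: 0.152
grasp_force: 59.5
```

Emit:
{"name": "play_rows", "arguments": {
  "commands": [
    [0,0,0,0,0,0],
    [0,0,0,0,0,0],
    [0,0,0,0,0,0]
  ]
}}

```text
time: 9.1
tool_pos: [0.5229, 0.1418, 0.0334]
tool_rot: [-0.0, 0.917, 0.399, -0.0]
contact_force: [-1.3, 0.1, 7.3]
gripper_width: 0.149
grasp_force: 59.5
```

```bash
python3 - <<'E'
from h import *
print(go(downR(47.2),np.array([.5234,.142,.034])))
E
```

```text
(array([ 0.5,  0.2, -0.6]), array([-0.02,  0.03, -0.17]))
```

Emit:
{"name": "play_rows", "arguments": {
  "commands": [
    [0,0,-20,0,0,0],
    [0,0,-40,0,0,0],
    [0,0,-40,0,0,0],
    [0,0,-40,0,0,0],
    [0,0,-40,0,0,0]
  ]
}}

```text
time: 9.52
tool_pos: [0.5214, 0.1416, 0.2129]
tool_rot: [-0.001, 0.917, 0.399, -0.002]
contact_force: [1.2, 0.6, -0.9]
gripper_width: 0.151
grasp_force: 58.7
```

Emit:
{"name": "play_rows", "arguments": {
  "commands": [
    [0,0,-20,0,0,0],
    [0,0,0,0,0,0],
    [0,0,0,0,0,0],
    [0,0,0,0,0,0]
  ]
}}

```text
time: 9.85
tool_pos: [0.5212, 0.1416, 0.2295]
tool_rot: [-0.001, 0.917, 0.399, -0.003]
contact_force: [-0.2, 0.7, -1.5]
gripper_width: 0.151
grasp_force: 58.6
```

```bash
python3 - <<'E'
from h import *
T=toolR(B);P=O+B@[-.060,0,.12]
sh,rv=go(T,P);print(rv,rv/18)
from plant import manip
s=manip.state();print(T.T@(P-s["tool_pos"])*1e3,s["tool_pos"],s["contact_force"],s["grasp_force"],P)
E
```

```text
[ -34.77  -22.79 -108.79] [-1.93166667 -1.26611111 -6.04388889]
[ -26.21094815 -283.0497061    75.61732061] [0.52118295 0.14158833 0.22952093] [-0.1857253   0.70295641 -1.48527233] 58.649171590805054 [ 0.4853068  -0.14656903  0.18261283]
```

Emit:
{"name": "play_rows", "arguments": {
  "commands": [
    [0,0,0,-1.93,-1.27,-6.04],
    [0,0,0,-1.93,-1.27,-6.04],
    [0,0,0,-1.93,-1.27,-6.04],
    [0,0,0,-1.93,-1.27,-6.04],
    [0,0,0,-1.93,-1.27,-6.04]
  ]
}}

```text
time: 10.27
tool_pos: [0.5208, 0.1415, 0.2278]
tool_rot: [0.097, 0.775, 0.624, -0.021]
contact_force: [0.2, -0.3, -1.2]
gripper_width: 0.153
grasp_force: 58.6
```

Emit:
{"name": "play_rows", "arguments": {
  "commands": [
    [0,0,0,-1.93,-1.27,-6.04],
    [0,0,0,-1.93,-1.27,-6.04],
    [0,0,0,-1.93,-1.27,-6.04],
    [0,0,0,-1.93,-1.27,-6.04],
    [0,0,0,-1.93,-1.27,-6.04]
  ]
}}

```text
time: 10.68
tool_pos: [0.5207, 0.1415, 0.2277]
tool_rot: [0.186, 0.573, 0.798, -0.036]
contact_force: [-0.8, 1.0, -0.6]
gripper_width: 0.153
grasp_force: 58.6
```

Emit:
{"name": "play_rows", "arguments": {
  "commands": [
    [0,0,0,-1.93,-1.27,-6.04],
    [0,0,0,-1.93,-1.27,-6.04],
    [0,0,0,-1.93,-1.27,-6.04],
    [0,0,0,-1.93,-1.27,-6.04],
    [0,0,0,-1.93,-1.27,-6.04]
  ]
}}

```text
time: 11.1
tool_pos: [0.5205, 0.1415, 0.2274]
tool_rot: [0.26, 0.325, 0.908, -0.048]
contact_force: [0.0, -0.5, 0.2]
gripper_width: 0.151
grasp_force: 58.6
```

Emit:
{"name": "play_rows", "arguments": {
  "commands": [
    [0,0,0,-1.93,-1.27,-6.04],
    [0,0,0,-1.93,-1.27,-6.04],
    [0,0,0,-1.93,-1.27,-6.04],
    [-3,-35,0,0,0,0],
    [-3,-35,0,0,0,0]
  ]
}}

```text
time: 11.52
tool_pos: [0.5006, 0.0746, 0.2302]
tool_rot: [0.294, 0.164, 0.94, -0.053]
contact_force: [0.1, -0.5, -0.9]
gripper_width: 0.15
grasp_force: 58.9
```

Emit:
{"name": "play_rows", "arguments": {
  "commands": [
    [-3,-35,0,0,0,0],
    [-3,-35,0,0,0,0],
    [-3,-35,0,0,0,0],
    [-3,-35,0,0,0,0],
    [-3,-35,0,0,0,0]
  ]
}}

```text
time: 11.93
tool_pos: [0.4523, -0.0949, 0.2397]
tool_rot: [0.295, 0.166, 0.939, -0.052]
contact_force: [1.0, -0.9, -1.1]
gripper_width: 0.155
grasp_force: 58.9
```

Emit:
{"name": "play_rows", "arguments": {
  "commands": [
    [-5,-35,0,0,0,0],
    [0,0,0,0,0,0],
    [0,0,0,0,0,0],
    [0,0,0,0,0,0]
  ]
}}

```text
time: 12.27
tool_pos: [0.4452, -0.1283, 0.2434]
tool_rot: [0.295, 0.167, 0.939, -0.052]
contact_force: [-0.0, 0.1, 0.0]
gripper_width: 0.149
grasp_force: 59.0
```

```bash
python3 - <<'E'
from h import *
from plant import manip
print(go(toolR(B),O+B@[-.060,0,.12]),manip.state()["joint_pos"],manip.state()["contact_force"])
E
```

```text
(array([-1.3, -3.4, 75. ]), array([-0.01, -0.1 , -0.16])) [-0.48734481 -0.81574633  2.34307582  0.0929661   1.01148148 -1.7310605 ] [-0.04811048  0.09580349  0.02548919]
```

Emit:
{"name": "play_rows", "arguments": {
  "commands": [
    [0,-3.4,30,0,-0.1,-0.16],
    [0,0,30,0,0,0],
    [-1.3,0,10,0,0,0],
    [0,0,0,0,0,0],
    [0,0,0,0,0,0]
  ]
}}

```text
time: 12.68
tool_pos: [0.4836, -0.1436, 0.1876]
tool_rot: [0.296, 0.163, 0.94, -0.052]
contact_force: [-0.6, -0.3, -1.3]
gripper_width: 0.148
grasp_force: 59.0
```

Emit:
{"name": "play_rows", "arguments": {
  "commands": [
    [0,0,0,0,0,0],
    [0,0,0,0,0,0]
  ]
}}

```text
time: 12.85
tool_pos: [0.4842, -0.1452, 0.191]
tool_rot: [0.299, 0.164, 0.939, -0.053]
contact_force: [0.2, -1.0, -1.4]
gripper_width: 0.148
grasp_force: 59.0
```

```bash
python3 - <<'E'
from h import *
from plant import manip
print(go(toolR(B),O+B@[-.060,0,.0333]),B.T@manip.state()["contact_force"])
f=grab("wrist","w5");grab("scene","s5");grab("side","d5")
im=cv2.imread("pics/w5.png")[:330,150:490]; cv2.imwrite("pics/v.png",cv2.convertScaleAbs(cv2.resize(im,(618,600),interpolation=cv2.INTER_CUBIC),alpha=1.4))
E
```

```text
(array([ 4.2, -1. , 94.4]), array([0.03, 0.38, 0.17])) [ 0.3569306   0.89766635 -1.43623846]
```

View pics/v.png

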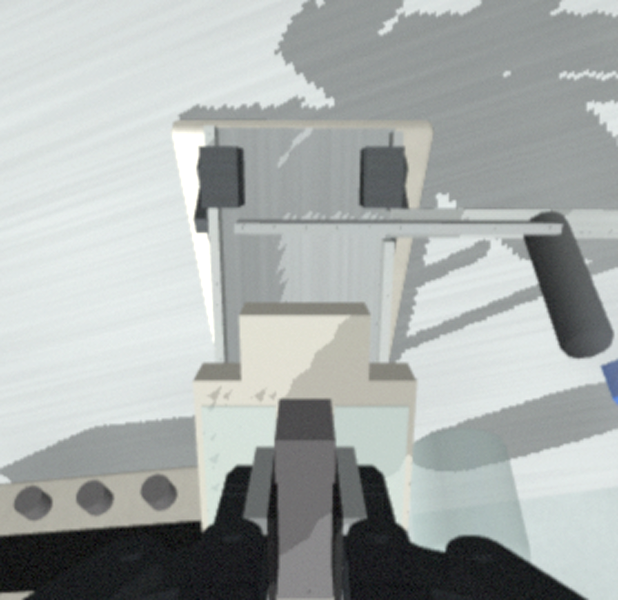

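Wrist view: the carrier hangs centred at x≈304, with the chute centre at ≈302. That agrees with the −1 mm remaining in y, so the localisation holds. Nose points downhill, gate shut. Descending.

Emit:
{"name": "play_rows", "arguments": {
  "commands": [
    [4.2,-1,20,0,0.38,0.17],
    [0,0,25,0,0,0],
    [0,0,20,0,0,0],
    [0,0,10,0,0,0],
    [0,0,0,0,0,0]
  ]
}}

```text
time: 13.42
tool_pos: [0.5198, -0.1602, 0.1234]
tool_rot: [0.293, 0.167, 0.94, -0.051]
contact_force: [-0.2, 1.3, -0.9]
gripper_width: 0.148
grasp_force: 59.0
```

Emit:
{"name": "play_rows", "arguments": {
  "commands": [
    [0,0,0,0,0,0],
    [0,0,0,0,0,0]
  ]
}}

```text
time: 13.58
tool_pos: [0.5208, -0.1607, 0.1271]
tool_rot: [0.296, 0.166, 0.939, -0.052]
contact_force: [-0.1, 0.4, 0.5]
gripper_width: 0.152
grasp_force: 59.0
```

```bash
cat > q.py <<'E'
from h import *
from plant import manip
import sys
x=float(sys.argv[1])/1e3;s=manip.state()
print(go(toolR(B),O+B@[x,0,.0333]),(B.T@s["contact_force"]).round(1),s["ft_torque"].round(2),s["gripper_width"])
E
python3 q.py -60
```

```text
(array([-0.6,  1.2, 19.3]), array([-0.04, -0.02, -0.09])) [-0.1 -0.3  0.5] [ 0.14  0.32 -0.04] 0.15199294672829375
```

Emit:
{"name": "play_rows", "arguments": {
  "commands": [
    [0,1,7,0,0,0],
    [0,0,6,0,0,0],
    [0,0,0,0,0,0],
    [0,0,0,0,0,0],
    [0,0,0,0,0,0]
  ]
}}

```text
time: 14.0
tool_pos: [0.5278, -0.162, 0.1151]
tool_rot: [0.295, 0.166, 0.939, -0.052]
contact_force: [0.3, 0.1, -0.9]
gripper_width: 0.151
grasp_force: 59.0
```

Emit:
{"name": "play_rows", "arguments": {
  "commands": [
    [0,0,2,0,0,0],
    [0,0,0,0,0,0],
    [0,0,0,0,0,0]
  ]
}}

```text
time: 14.25
tool_pos: [0.5289, -0.1625, 0.1134]
tool_rot: [0.295, 0.167, 0.939, -0.052]
contact_force: [-0.1, 0.1, -1.4]
gripper_width: 0.153
grasp_force: 59.0
```

```bash
python3 q.py -60
```

```text
(array([-1.7,  0. ,  3.4]), array([-0.02, -0.13, -0.1 ])) [ 0.9 -0.  -1. ] [ 0.18  0.32 -0.02] 0.15341820480154014
```

Emit:
{"name": "play_rows", "arguments": {
  "commands": [
    [-1,0,1.5,0,0,0],
    [0,0,0,0,0,0],
    [0,0,0,0,0,0]
  ]
}}

```text
time: 14.5
tool_pos: [0.5311, -0.1633, 0.1139]
tool_rot: [0.296, 0.166, 0.939, -0.052]
contact_force: [-4.2, 0.4, 4.5]
gripper_width: 0.156
grasp_force: 60.0
```

Emit:
{"name": "play_rows", "arguments": {
  "commands": [
    [0,0,1,0,0,0],
    [0,0,0,0,0,0],
    [0,0,0,0,0,0]
  ]
}}

```text
time: 14.75
tool_pos: [0.5318, -0.1636, 0.1144]
tool_rot: [0.296, 0.166, 0.939, -0.052]
contact_force: [-15.6, 5.8, 16.2]
gripper_width: 0.15
grasp_force: 62.4
```

Emit:
{"name": "play_rows", "arguments": {
  "commands": [
    [0,0,1,0,0,0],
    [0,0,0,0,0,0],
    [0,0,0,0,0,0]
  ]
}}

```text
time: 15.0
tool_pos: [0.5328, -0.1638, 0.115]
tool_rot: [0.296, 0.166, 0.939, -0.052]
contact_force: [-25.5, 9.3, 26.8]
gripper_width: 0.151
grasp_force: 64.4
```

```bash
python3 q.py -60
```

```text
(array([ 2.6, -0. ,  2.4]), array([-0.02,  0.04, -0.03])) [ 6.9  0.  37.5] [0.5  1.27 0.04] 0.15145461195121301
```

Floor contact is felt about 2.5 mm above the estimate. I ease off to a light touch and release.

Emit:
{"name": "play_rows", "arguments": {
  "commands": [
    [0,0,-2,0,0,0],
    [0,0,0,0,0,0],
    [0,0,0,0,0,0]
  ]
}}

```text
time: 15.25
tool_pos: [0.5308, -0.1632, 0.1137]
tool_rot: [0.296, 0.166, 0.939, -0.052]
contact_force: [-8.9, 3.0, 9.8]
gripper_width: 0.149
grasp_force: 61.1
```

```bash
python3 q.py -60
```

```text
(array([0.1, 0. , 2.4]), array([-0.02, -0.07, -0.09])) [ 2.1  0.3 13.5] [0.26 0.58 0.01] 0.14909882908082078
```

Emit:
{"name": "play_rows", "arguments": {
  "commands": [
    [0,0,-0.7,0,0,0],
    [0,0,0,0,0,0],
    [0,0,0,0,0,0]
  ]
}}

```text
time: 15.5
tool_pos: [0.53, -0.1629, 0.1131]
tool_rot: [0.295, 0.167, 0.939, -0.052]
contact_force: [-2.8, 1.2, 2.6]
gripper_width: 0.15
grasp_force: 59.8
```

Emit:
{"name": "play_rows", "arguments": {
  "commands": [
    [0,0,0,0,0,0],
    [0,0,0,0,0,0],
    [0,0,0,0,0,0],
    [0,0,0,0,0,0],
    [0,0,0,0,0,0]
  ],
  "hand": 45
}}

```text
time: 15.92
tool_pos: [0.5301, -0.1629, 0.1132]
tool_rot: [0.295, 0.167, 0.939, -0.052]
contact_force: [0.5, -0.2, -0.6]
gripper_width: 0.523
grasp_force: 0.0
```

Emit:
{"name": "play_rows", "arguments": {
  "commands": [
    [0,0,-15,0,0,0],
    [0,0,-30,0,0,0],
    [0,0,-35,0,0,0],
    [0,0,-35,0,0,0],
    [0,0,-35,0,0,0]
  ]
}}

```text
time: 16.33
tool_pos: [0.4484, -0.133, 0.2372]
tool_rot: [0.295, 0.166, 0.94, -0.052]
contact_force: [0.9, -0.1, -0.0]
gripper_width: 0.531
grasp_force: 0.0
```

Emit:
{"name": "play_rows", "arguments": {
  "commands": [
    [-20,0,0,0,0,0],
    [-20,0,0,0,0,0],
    [0,0,0,0,0,0],
    [0,0,0,0,0,0],
    [0,0,0,0,0,0]
  ]
}}

```text
time: 16.75
tool_pos: [0.4796, -0.1444, 0.2571]
tool_rot: [0.293, 0.167, 0.94, -0.051]
contact_force: [0.7, -0.4, 0.2]
gripper_width: 0.525
grasp_force: 0.0
```

```bash
python3 q.py -60; python3 - <<'E'
from h import *
f=grab("wrist","w6")
# rectify bed plane at h=16mm(+2.5): axes: cols = -yb, rows: downhill up; 1px=0.5mm
def rect(f,h,x0,x1,w=.05,m=.0005):
    P=[(x1,w),(x1,-w),(x0,-w),(x0,w)];W,Hh=int(2*w/m),int((x1-x0)/m)
    H=cv2.getPerspectiveTransform(np.float32([proj(f,O+B@[x,y,h]) for x,y in P]),np.float32([(0,0),(W,0),(W,Hh),(0,Hh)]))
    return cv2.warpPerspective(f["image"],H,(W,Hh))
r=rect(f,.0185,-.14,.02);cv2.imwrite("pics/r6.png",r[...,::-1])
# profile along centre column strip beside the rib (y=+-12 -> nose/blade)
for y in(12,-12):
    c=int((50-y)*2);p=r[:,c-3:c+4].mean((1,2));print(y,[(int(20-i/2),int(p[i])) for i in range(0,len(p),6)])
for x in(-85,-75):  # across tray
    i=int((20-x)*2);p=r[i-3:i+4].mean((0,2));print(x,[(int(50-j/2),int(p[j])) for j in range(0,200,4)])
E
```

```text
(array([ 3.680e+01, -1.000e-01,  1.514e+02]), array([ 0.  , -0.34, -0.1 ])) [-0.7  0.1 -0.2] [0.1  0.29 0.01] 0.5248569522640295
12 [(20, 116), (17, 117), (14, 116), (11, 116), (8, 116), (5, 115), (2, 115), (-1, 115), (-4, 132), (-7, 151), (-10, 155), (-13, 155), (-16, 155), (-19, 155), (-22, 155), (-25, 155), (-28, 144), (-31, 153), (-34, 155), (-37, 155), (-40, 155), (-43, 155), (-46, 154), (-49, 154), (-52, 154), (-55, 154), (-58, 154), (-61, 154), (-64, 154), (-67, 154), (-70, 154), (-73, 154), (-76, 154), (-79, 154), (-82, 154), (-85, 154), (-88, 154), (-91, 153), (-94, 153), (-97, 121), (-100, 108), (-103, 109), (-106, 109), (-109, 108), (-112, 110), (-115, 109), (-118, 109), (-121, 109), (-124, 109), (-127, 108), (-130, 109), (-133, 109), (-136, 109), (-139, 108)]
-12 [(20, 116), (17, 117), (14, 116), (11, 116), (8, 116), (5, 115), (2, 115), (-1, 116), (-4, 135), (-7, 146), (-10, 132), (-13, 130), (-16, 130), (-19, 130), (-22, 130), (-25, 130), (-28, 130), (-31, 133), (-34, 145), (-37, 144), (-40, 144), (-43, 143), (-46, 143), (-49, 143), (-52, 143), (-55, 143), (-58, 143), (-
[... 766 characters left out ...]
 153), (-28, 152), (-30, 136), (-32, 96), (-34, 114), (-36, 123), (-38, 134), (-40, 107), (-42, 107), (-44, 142), (-46, 152), (-48, 153)]
-75 [(50, 159), (48, 160), (46, 159), (44, 159), (42, 159), (40, 181), (38, 185), (36, 148), (34, 128), (32, 102), (30, 126), (28, 153), (26, 153), (24, 151), (22, 154), (20, 154), (18, 154), (16, 154), (14, 154), (12, 154), (10, 154), (8, 143), (6, 99), (4, 96), (2, 96), (0, 96), (-2, 96), (-4, 96), (-6, 96), (-8, 130), (-10, 154), (-12, 154), (-14, 154), (-16, 153), (-18, 155), (-20, 154), (-22, 154), (-24, 154), (-26, 154), (-28, 153), (-30, 141), (-32, 102), (-34, 117), (-36, 126), (-38, 134), (-40, 128), (-42, 106), (-44, 105), (-46, 115), (-48, 146)]
```

Carrier A lies straight between the walls (y −30..+30), back edge at −97 in my frame, nose at the gate. So my x origin is 3 mm off and the second carrier's centre goes at about −142. Now B.

```bash
python3 - <<'E'
from h import *
sh,rv=go(downR(20),np.array([.527,.349,.27]));print(sh,rv,rv/21,np.linalg.norm(sh)/40)
E
```

```text
[ 95.4 479.7 -81.5] [ 41.97  15.22 134.57] [1.99857143 0.7247619  6.40809524] 12.395954481200711
```

Emit:
{"name": "play_rows", "arguments": {
  "commands": [
    [7.3,36.9,-6.3,0,0,0],
    [7.3,36.9,-6.3,0,0,0],
    [7.3,36.9,-6.3,0,0,0],
    [7.3,36.9,-6.3,0,0,0],
    [7.3,36.9,-6.3,0,0,0]
  ]
}}

```text
time: 17.22
tool_pos: [0.4976, 0.0465, 0.2623]
tool_rot: [0.294, 0.167, 0.94, -0.052]
contact_force: [0.8, -1.4, 0.9]
gripper_width: 0.529
grasp_force: 0.0
```

Emit:
{"name": "play_rows", "arguments": {
  "commands": [
    [7.3,36.9,-6.3,0,0,0],
    [7.3,36.9,-6.3,0,0,0],
    [7.3,36.9,-6.3,0,0,0],
    [7.3,36.9,-6.3,0,0,0],
    [7.3,36.9,-6.3,0,0,0]
  ]
}}

```text
time: 17.63
tool_pos: [0.5159, 0.2365, 0.2671]
tool_rot: [0.294, 0.166, 0.94, -0.053]
contact_force: [1.3, -0.2, 0.5]
gripper_width: 0.524
grasp_force: 0.0
```

Emit:
{"name": "play_rows", "arguments": {
  "commands": [
    [7.3,36.9,-6.3,0,0,0],
    [7.3,36.9,-6.3,0,0,0],
    [7.3,36.9,-6.3,0,0,0],
    [0,0,0,2,0.72,6.41],
    [0,0,0,2,0.72,6.41]
  ]
}}

```text
time: 18.05
tool_pos: [0.5266, 0.3501, 0.2692]
tool_rot: [0.28, 0.282, 0.916, -0.051]
contact_force: [0.4, -0.9, 0.2]
gripper_width: 0.527
grasp_force: 0.0
```

Emit:
{"name": "play_rows", "arguments": {
  "commands": [
    [0,0,0,2,0.72,6.41],
    [0,0,0,2,0.72,6.41],
    [0,0,0,2,0.72,6.41],
    [0,0,0,2,0.72,6.41],
    [0,0,0,2,0.72,6.41]
  ]
}}

```text
time: 18.47
tool_pos: [0.5271, 0.3482, 0.2698]
tool_rot: [0.229, 0.549, 0.803, -0.042]
contact_force: [-0.6, -0.7, 0.6]
gripper_width: 0.53
grasp_force: 0.0
```

Emit:
{"name": "play_rows", "arguments": {
  "commands": [
    [0,0,0,2,0.72,6.41],
    [0,0,0,2,0.72,6.41],
    [0,0,0,2,0.72,6.41],
    [0,0,0,2,0.72,6.41],
    [0,0,0,2,0.72,6.41]
  ]
}}

```text
time: 18.88
tool_pos: [0.5273, 0.3482, 0.2699]
tool_rot: [0.158, 0.768, 0.62, -0.029]
contact_force: [-0.4, -0.2, -0.9]
gripper_width: 0.528
grasp_force: 0.0
```

Emit:
{"name": "play_rows", "arguments": {
  "commands": [
    [0,0,0,2,0.72,6.41],
    [0,0,0,2,0.72,6.41],
    [0,0,0,2,0.72,6.41],
    [0,0,0,2,0.72,6.41],
    [0,0,0,2,0.72,6.41]
  ]
}}

```text
time: 19.3
tool_pos: [0.5273, 0.3481, 0.27]
tool_rot: [0.074, 0.92, 0.384, -0.013]
contact_force: [-0.5, 0.6, -0.5]
gripper_width: 0.525
grasp_force: 0.0
```

Emit:
{"name": "play_rows", "arguments": {
  "commands": [
    [0,0,0,2,0.72,6.41],
    [0,0,0,2,0.72,6.41],
    [0,0,0,2,0.72,6.41],
    [0,0,0,2,0.72,6.41],
    [0,0,0,0,0,0]
  ]
}}

```text
time: 19.72
tool_pos: [0.5275, 0.3472, 0.2703]
tool_rot: [0.002, 0.985, 0.172, -0.0]
contact_force: [0.5, -0.1, 0.3]
gripper_width: 0.526
grasp_force: 0.0
```

Emit:
{"name": "play_rows", "arguments": {
  "commands": [
    [0,0,0,0,0,0],
    [0,0,0,0,0,0]
  ]
}}

```text
time: 19.88
tool_pos: [0.5276, 0.3484, 0.2713]
tool_rot: [0.003, 0.985, 0.174, 0.001]
contact_force: [0.3, -0.6, -0.8]
gripper_width: 0.526
grasp_force: 0.0
```

```bash
python3 - <<'E'
from h import *
from plant import manip
def rib(f,guess):
    o,w=carrier(f,guess,.06); im=o[.042]; hs=cv2.cvtColor(im,cv2.COLOR_RGB2HSV)
    v=im.mean(2); N=im.shape[0]
    res=[]
    for lo,hi in((75,122),(85,115)):
        m=((v>lo)&(v<hi)&(hs[...,1]<25)).astype(np.uint8)
        m=cv2.morphologyEx(m,cv2.MORPH_OPEN,np.ones((7,7),np.uint8))
        for c in cv2.findContours(m,cv2.RETR_EXTERNAL,cv2.CHAIN_APPROX_NONE)[0]:
            if 1200<cv2.contourArea(c)<4500:
                (cx,cy),(a,b),_=r=cv2.minAreaRect(c); bx=cv2.boxPoints(r); e=max((bx[1]-bx[0],bx[2]-bx[1]),key=np.linalg.norm)
                res.append((np.round(w0(guess,(cx,cy)),4),round(a/2,1),round(b/2,1),round(np.degrees(np.arctan2(e[1],e[0])),1),np.median(v[m>0])))
    return res
w0=lambda g,p:np.array(g)-.06+np.array(p)*.0005
print("A check",rib(pickle.load(open("w4.pkl","rb")),(.524,.139)))
f=grab("wrist","w7");s=manip.state();print(s["tool_pos"],s["tool_rot"])
print("B",rib(f,(.527,.349)))
o,w=carrier(f,(.527,.349),.075); im=o[.016].astype(int)
m=((im.mean(2)>150)&(im[...,0]-im[...,2]>2)).astype(np.uint8)
for c in cv2.findContours(m,cv2.RETR_EXTERNAL,cv2.CHAIN_APPROX_NONE)[0]:
    if cv2.contourArea(c)>400: r=cv2.minAreaRect(c);print(np.array(r[0])*.0005+np.array([.527,.349])-.075,np.array(r[1])/2,r[2])
E
```

```text
A check [(array([0.5231, 0.1421]), 43.6, 13.7, np.float32(47.1), np.float64(98.0)), (array([0.5547, 0.0944]), 24.8, 31.7, np.float32(-50.0), np.float64(98.0)), (array([0.5231, 0.142 ]), 42.9, 13.1, np.float32(47.3), np.float64(97.66666666666667)), (array([0.5549, 0.0944]), 24.0, 31.0, np.float32(-50.7), np.float64(97.66666666666667))]
[0.52763946 0.34861248 0.2715922 ] [2.36243992e-03 9.84706730e-01 1.74202243e-01 8.08363770e-04]
B [(array([0.5298, 0.3489]), 43.8, 15.3, np.float32(9.7), np.float64(97.66666666666667)), (array([0.5297, 0.3489]), 43.0, 14.6, np.float32(9.7), np.float64(97.33333333333333))]
[0.52933965 0.34754665] [89.36927795 59.64880753] 9.752425193786621
```

B: rib centre (.5297,.3489), tray (.5293,.3475), yaw 9.7°. The method reproduces A's values.

```bash
python3 - <<'E'
from h import *
print(go(downR(9.7),np.array([.5295,.3485,.034])))
E
```

```text
(array([  1.5,  -0.4, 237.6]), array([ 0.28, -0.07, 10.36]))
```

Emit:
{"name": "play_rows", "arguments": {
  "commands": [
    [1.5,-0.4,35,0.28,-0.07,5.2],
    [0,0,40,0,0,5.2],
    [0,0,40,0,0,0],
    [0,0,40,0,0,0],
    [0,0,40,0,0,0]
  ],
  "hand": 45
}}

```text
time: 20.35
tool_pos: [0.5292, 0.3498, 0.0757]
tool_rot: [-0.0, 0.996, 0.084, 0.001]
contact_force: [0.2, -0.0, -1.1]
gripper_width: 0.528
grasp_force: 0.0
```

Emit:
{"name": "play_rows", "arguments": {
  "commands": [
    [0,0,0,0,0,0],
    [0,0,0,0,0,0],
    [0,0,0,0,0,0]
  ]
}}

```text
time: 20.6
tool_pos: [0.5309, 0.3504, 0.0799]
tool_rot: [-0.001, 0.996, 0.084, 0.002]
contact_force: [0.1, 0.5, 1.2]
gripper_width: 0.528
grasp_force: 0.0
```

```bash
python3 - <<'E'
from h import *
print(go(downR(9.7),np.array([.5295,.3485,.034])))
E
```

```text
(array([-1.8,  1.7, 45.9]), array([-0.1 , -0.24, -0.11]))
```

Emit:
{"name": "play_rows", "arguments": {
  "commands": [
    [-1.8,1.7,16,0,-0.2,0],
    [0,0,15,0,0,0],
    [0,0,10,0,0,0],
    [0,0,4,0,0,0],
    [0,0,0,0,0,0]
  ]
}}

```text
time: 21.02
tool_pos: [0.5269, 0.3469, 0.0305]
tool_rot: [0.0, 0.997, 0.083, -0.003]
contact_force: [-0.2, 0.0, 0.3]
gripper_width: 0.525
grasp_force: 0.0
```

Emit:
{"name": "play_rows", "arguments": {
  "commands": [
    [0,0,0,0,0,0],
    [0,0,0,0,0,0]
  ]
}}

```text
time: 21.18
tool_pos: [0.5285, 0.3477, 0.033]
tool_rot: [-0.001, 0.997, 0.083, -0.001]
contact_force: [0.2, 1.1, 0.4]
gripper_width: 0.526
grasp_force: 0.0
```

Emit:
{"name": "play_rows", "arguments": {
  "commands": [
    [0,0,0,0,0,0],
    [0,0,0,0,0,0],
    [0,0,0,0,0,0],
    [0,0,0,0,0,0],
    [0,0,0,0,0,0]
  ],
  "hand": 0
}}

```text
time: 21.6
tool_pos: [0.5286, 0.3478, 0.0333]
tool_rot: [-0.001, 0.997, 0.083, -0.0]
contact_force: [-0.2, 0.1, 3.1]
gripper_width: 0.15
grasp_force: 60.6
```

Emit:
{"name": "play_rows", "arguments": {
  "commands": [
    [0,0,0,0,0,0],
    [0,0,0,0,0,0],
    [0,0,0,0,0,0]
  ]
}}

```text
time: 21.85
tool_pos: [0.5286, 0.3478, 0.0333]
tool_rot: [-0.001, 0.997, 0.083, -0.0]
contact_force: [-0.6, 0.7, 5.5]
gripper_width: 0.153
grasp_force: 60.8
```

```bash
python3 - <<'E'
from h import *
print(go(downR(9.7),np.array([.5295,.3485,.034])))
E
```

```text
(array([ 1. , -0.5, -0.7]), array([-0.07,  0.05, -0.16]))
```

Emit:
{"name": "play_rows", "arguments": {
  "commands": [
    [0,0,-20,0,0,0],
    [0,0,-40,0,0,0],
    [0,0,-40,0,0,0],
    [0,0,-40,0,0,0],
    [0,0,-40,0,0,0]
  ]
}}

```text
time: 22.27
tool_pos: [0.5274, 0.3469, 0.2124]
tool_rot: [0.0, 0.997, 0.083, -0.003]
contact_force: [1.6, 1.0, -1.8]
gripper_width: 0.149
grasp_force: 60.0
```

Emit:
{"name": "play_rows", "arguments": {
  "commands": [
    [0,0,-40,0,0,0],
    [0,0,-30,0,0,0],
    [0,0,0,0,0,0],
    [0,0,0,0,0,0],
    [0,0,0,0,0,0]
  ]
}}

```text
time: 22.68
tool_pos: [0.5278, 0.347, 0.28]
tool_rot: [0.0, 0.997, 0.083, -0.003]
contact_force: [-0.4, -0.7, -1.9]
gripper_width: 0.147
grasp_force: 60.0
```

```bash
python3 - <<'E'
from h import *
from plant import manip
T=toolR(B);P=O+B@[-.147,0,.12]
sh,rv=go(T,P);s=manip.state();print(rv,rv/22,T.T@(P-s["tool_pos"])*1e3,s["tool_pos"],s["grasp_force"],s["gripper_width"],P)
E
```

```text
[ -45.93  -11.87 -144.23] [-2.08772727 -0.53954545 -6.55590909] [-136.72954441 -478.28376249  153.69962474] [0.52776823 0.34695523 0.2799925 ] 59.9762749671936 0.14699003584516937 [ 0.55227515 -0.17094351  0.23251398]
```

Emit:
{"name": "play_rows", "arguments": {
  "commands": [
    [0,0,0,-2.09,-0.54,-6.56],
    [0,0,0,-2.09,-0.54,-6.56],
    [0,0,0,-2.09,-0.54,-6.56],
    [0,0,0,-2.09,-0.54,-6.56],
    [0,0,0,-2.09,-0.54,-6.56]
  ]
}}

```text
time: 23.1
tool_pos: [0.5275, 0.3467, 0.2781]
tool_rot: [0.092, 0.927, 0.363, -0.02]
contact_force: [-0.1, 0.8, -1.3]
gripper_width: 0.149
grasp_force: 59.9
```

Emit:
{"name": "play_rows", "arguments": {
  "commands": [
    [0,0,0,-2.09,-0.54,-6.56],
    [0,0,0,-2.09,-0.54,-6.56],
    [0,0,0,-2.09,-0.54,-6.56],
    [0,0,0,-2.09,-0.54,-6.56],
    [0,0,0,-2.09,-0.54,-6.56]
  ]
}}

```text
time: 23.52
tool_pos: [0.5274, 0.3468, 0.2779]
tool_rot: [0.174, 0.774, 0.608, -0.034]
contact_force: [0.2, 0.4, -1.8]
gripper_width: 0.151
grasp_force: 60.0
```

Emit:
{"name": "play_rows", "arguments": {
  "commands": [
    [0,0,0,-2.09,-0.54,-6.56],
    [0,0,0,-2.09,-0.54,-6.56],
    [0,0,0,-2.09,-0.54,-6.56],
    [0,0,0,-2.09,-0.54,-6.56],
    [0,0,0,-2.09,-0.54,-6.56]
  ]
}}

```text
time: 23.93
tool_pos: [0.5273, 0.3468, 0.2777]
tool_rot: [0.24, 0.551, 0.798, -0.045]
contact_force: [0.7, 0.2, -1.4]
gripper_width: 0.144
grasp_force: 60.0
```

Emit:
{"name": "play_rows", "arguments": {
  "commands": [
    [0,0,0,-2.09,-0.54,-6.56],
    [0,0,0,-2.09,-0.54,-6.56],
    [0,0,0,-2.09,-0.54,-6.56],
    [0,0,0,-2.09,-0.54,-6.56],
    [0,0,0,-2.09,-0.54,-6.56]
  ]
}}

```text
time: 24.35
tool_pos: [0.5271, 0.3467, 0.2775]
tool_rot: [0.285, 0.279, 0.916, -0.052]
contact_force: [0.8, 0.5, -2.1]
gripper_width: 0.155
grasp_force: 60.0
```

Emit:
{"name": "play_rows", "arguments": {
  "commands": [
    [0,0,0,-2.09,-0.54,-6.56],
    [0,0,0,-2.09,-0.54,-6.56],
    [-10.5,-36.8,7.7,0,0,0],
    [-10.5,-36.8,7.7,0,0,0],
    [-10.5,-36.8,7.7,0,0,0]
  ]
}}

```text
time: 24.77
tool_pos: [0.5258, 0.2289, 0.2764]
tool_rot: [0.295, 0.164, 0.94, -0.053]
contact_force: [1.0, -1.4, -1.7]
gripper_width: 0.153
grasp_force: 60.0
```

Emit:
{"name": "play_rows", "arguments": {
  "commands": [
    [-10.5,-36.8,7.7,0,0,0],
    [-10.5,-36.8,7.7,0,0,0],
    [-10.5,-36.8,7.7,0,0,0],
    [-10.5,-36.8,7.7,0,0,0],
    [-10.5,-36.8,7.7,0,0,0]
  ]
}}

```text
time: 25.18
tool_pos: [0.5244, 0.0337, 0.2751]
tool_rot: [0.295, 0.165, 0.94, -0.052]
contact_force: [1.0, -0.2, -1.4]
gripper_width: 0.152
grasp_force: 60.0
```

Emit:
{"name": "play_rows", "arguments": {
  "commands": [
    [-10.5,-36.8,7.7,0,0,0],
    [-10.5,-36.8,7.7,0,0,0],
    [-10.5,-36.8,7.7,0,0,0],
    [-10.5,-36.8,7.7,0,0,0],
    [-10.5,-36.8,7.7,0,0,0]
  ]
}}

```text
time: 25.6
tool_pos: [0.523, -0.1613, 0.2736]
tool_rot: [0.295, 0.166, 0.94, -0.05]
contact_force: [1.0, -0.7, -0.5]
gripper_width: 0.147
grasp_force: 60.1
```

Emit:
{"name": "play_rows", "arguments": {
  "commands": [
    [0,0,0,0,0,0],
    [0,0,0,0,0,0],
    [0,0,0,0,0,0],
    [0,0,0,0,0,0]
  ]
}}

```text
time: 25.93
tool_pos: [0.5245, -0.1585, 0.2759]
tool_rot: [0.296, 0.164, 0.94, -0.05]
contact_force: [-0.1, 0.5, -2.1]
gripper_width: 0.148
grasp_force: 60.1
```

```bash
python3 q.py -147
```

```text
(array([-1.000e-01, -2.900e+00,  1.396e+02]), array([ 0.25, -0.04,  0.07])) [ 1.4 -0.5 -1.6] [ 0.18  0.42 -0.  ] 0.14842051092275288
```

Emit:
{"name": "play_rows", "arguments": {
  "commands": [
    [0,-2.4,30,0.25,0,0],
    [0,0,35,0,0,0],
    [0,0,30,0,0,0],
    [0,0,20,0,0,0],
    [0,0,5,0,0,0]
  ]
}}

```text
time: 26.35
tool_pos: [0.5883, -0.183, 0.1744]
tool_rot: [0.294, 0.164, 0.94, -0.052]
contact_force: [-0.1, 0.7, -2.1]
gripper_width: 0.153
grasp_force: 60.1
```

Emit:
{"name": "play_rows", "arguments": {
  "commands": [
    [0,0,0,0,0,0],
    [0,0,0,0,0,0],
    [0,0,0,0,0,0]
  ]
}}

```text
time: 26.6
tool_pos: [0.5897, -0.1853, 0.1822]
tool_rot: [0.299, 0.165, 0.938, -0.053]
contact_force: [0.4, 0.2, -1.7]
gripper_width: 0.151
grasp_force: 60.1
```

```bash
python3 q.py -147
```

```text
(array([ 4.1,  0.8, 22.4]), array([-0.06,  0.33,  0.08])) [ 0.7 -0.4 -1.6] [0.2  0.42 0.01] 0.15094750968802045
```

Emit:
{"name": "play_rows", "arguments": {
  "commands": [
    [3.5,1,7,0,0.33,0],
    [0,0,7,0,0,0],
    [0,0,0,0,0,0],
    [0,0,0,0,0,0],
    [0,0,0,0,0,0]
  ]
}}

```text
time: 27.02
tool_pos: [0.5942, -0.1869, 0.1666]
tool_rot: [0.295, 0.166, 0.94, -0.053]
contact_force: [-0.2, -0.0, -1.6]
gripper_width: 0.147
grasp_force: 60.1
```

```bash
python3 q.py -147
```

```text
(array([-1.1,  0.7,  7. ]), array([-0.09, -0.16, -0.01])) [ 1.   0.1 -1.2] [0.15 0.4  0.04] 0.14673298399688714
```

Emit:
{"name": "play_rows", "arguments": {
  "commands": [
    [-0.5,0.7,2.5,0,0,0],
    [0,0,0,0,0,0],
    [0,0,0,0,0,0]
  ]
}}

```text
time: 27.27
tool_pos: [0.5962, -0.1868, 0.1649]
tool_rot: [0.295, 0.166, 0.94, -0.053]
contact_force: [-0.1, -0.5, -1.0]
gripper_width: 0.148
grasp_force: 60.1
```

Emit:
{"name": "play_rows", "arguments": {
  "commands": [
    [0,0,1,0,0,0],
    [0,0,0,0,0,0],
    [0,0,0,0,0,0]
  ]
}}

```text
time: 27.52
tool_pos: [0.5967, -0.187, 0.164]
tool_rot: [0.295, 0.166, 0.94, -0.053]
contact_force: [0.1, -0.3, -1.2]
gripper_width: 0.149
grasp_force: 60.1
```

Emit:
{"name": "play_rows", "arguments": {
  "commands": [
    [0,0,0.8,0,0,0],
    [0,0,0,0,0,0],
    [0,0,0,0,0,0]
  ]
}}

```text
time: 27.77
tool_pos: [0.5971, -0.1871, 0.1633]
tool_rot: [0.295, 0.166, 0.94, -0.053]
contact_force: [0.6, 0.3, -1.8]
gripper_width: 0.147
grasp_force: 60.1
```

```bash
python3 q.py -147
```

```text
(array([-0.6, -0.1,  2.7]), array([-0.09, -0.17,  0.  ])) [ 0.7 -0.5 -1.8] [0.16 0.45 0.04] 0.14652401864299372
```

Emit:
{"name": "play_rows", "arguments": {
  "commands": [
    [0,0,0.7,0,0,0],
    [0,0,0,0,0,0],
    [0,0,0,0,0,0]
  ]
}}

```text
time: 28.02
tool_pos: [0.5979, -0.1874, 0.1636]
tool_rot: [0.295, 0.166, 0.939, -0.053]
contact_force: [-2.6, 1.0, 2.2]
gripper_width: 0.149
grasp_force: 60.6
```

Emit:
{"name": "play_rows", "arguments": {
  "commands": [
    [0,0,0.7,0,0,0],
    [0,0,0,0,0,0],
    [0,0,0,0,0,0]
  ]
}}

```text
time: 28.27
tool_pos: [0.5984, -0.1876, 0.1639]
tool_rot: [0.296, 0.166, 0.939, -0.053]
contact_force: [-7.6, 2.6, 7.3]
gripper_width: 0.151
grasp_force: 61.7
```

```bash
python3 q.py -147
```

```text
(array([ 0.9, -0.2,  2.4]), array([-0.09, -0.05,  0.02])) [ 2.3  0.1 10.6] [0.23 0.49 0.04] 0.1512580473238078
```

Emit:
{"name": "play_rows", "arguments": {
  "commands": [
    [2.5,0,-0.7,0,0,0],
    [0,0,0,0,0,0],
    [0,0,0,0,0,0]
  ]
}}

```text
time: 28.52
tool_pos: [0.5956, -0.1866, 0.1618]
tool_rot: [0.295, 0.166, 0.94, -0.053]
contact_force: [-6.7, 2.3, 5.1]
gripper_width: 0.151
grasp_force: 61.3
```

```bash
python3 q.py -147
```

```text
(array([-2.8, -0.1,  2.4]), array([-0.09, -0.14,  0.01])) [2.9 0.1 8.2] [ 0.22  0.43 -0.01] 0.1506474181427264
```

Emit:
{"name": "play_rows", "arguments": {
  "commands": [
    [0,0,-0.4,0,0,0],
    [0,0,0,0,0,0],
    [0,0,0,0,0,0]
  ]
}}

```text
time: 28.77
tool_pos: [0.5954, -0.1865, 0.1618]
tool_rot: [0.295, 0.166, 0.94, -0.053]
contact_force: [-3.3, 1.5, 2.5]
gripper_width: 0.152
grasp_force: 60.8
```

Emit:
{"name": "play_rows", "arguments": {
  "commands": [
    [0,0,0,0,0,0],
    [0,0,0,0,0,0],
    [0,0,0,0,0,0],
    [0,0,0,0,0,0],
    [0,0,0,0,0,0]
  ],
  "hand": 45
}}

```text
time: 29.18
tool_pos: [0.5954, -0.1865, 0.1616]
tool_rot: [0.295, 0.166, 0.94, -0.053]
contact_force: [0.5, -0.7, -0.4]
gripper_width: 0.527
grasp_force: 0.0
```

Emit:
{"name": "play_rows", "arguments": {
  "commands": [
    [0,0,-15,0,0,0],
    [0,0,-30,0,0,0],
    [0,0,-35,0,0,0],
    [0,0,-35,0,0,0],
    [0,0,-30,0,0,0]
  ]
}}

```text
time: 29.6
tool_pos: [0.5168, -0.1576, 0.2826]
tool_rot: [0.295, 0.166, 0.939, -0.053]
contact_force: [1.1, -0.2, 1.2]
gripper_width: 0.529
grasp_force: 0.0
```

Emit:
{"name": "play_rows", "arguments": {
  "commands": [
    [0,0,0,0,0,0],
    [0,0,0,0,0,0],
    [0,0,0,0,0,0]
  ]
}}

```text
time: 29.85
tool_pos: [0.5175, -0.1579, 0.2801]
tool_rot: [0.294, 0.166, 0.94, -0.053]
contact_force: [0.2, 0.1, -0.4]
gripper_width: 0.526
grasp_force: 0.0
```

```bash
cat >> h.py <<'E'
def rect(f,h,x0,x1,w=.05,m=.0005):
    P=[(x1,w),(x1,-w),(x0,-w),(x0,w)];W,Hh=int(2*w/m),int((x1-x0)/m)
    H=cv2.getPerspectiveTransform(np.float32([proj(f,O+B@[x,y,h]) for x,y in P]),np.float32([(0,0),(W,0),(W,Hh),(0,Hh)]))
    return cv2.warpPerspective(f["image"],H,(W,Hh))
def edges(f,x0=-.23,x1=.03):
    r=rect(f,.0185,x0,x1)
    for y in(26,22,12,-12,-22,-26):
        c=int((50-y)*2);p=r[:,c-3:c+4].mean((1,2));d=p[3:]-p[:-3]
        print(y,[(round(x1*1e3-(i+1.5)/2,1),int(d[i])) for i in range(1,len(d)-1) if abs(d[i])>10 and abs(d[i])>=abs(d[i-1]) and abs(d[i])>abs(d[i+1])])
E
python3 q.py -147; python3 - <<'E'
from h import *
print("before");edges(pickle.load(open("w6.pkl","rb")),-.14)
f=grab("wrist","w8");print("now");edges(f)
r=rect(f,.0185,-.23,.03);cv2.imwrite("pics/r8.png",r[...,::-1])
from plant import manip
R=downR(70); post=np.array([.540,-.0575,.102])
print(go(R,post+[0,0,.1]))
E
```

```text
(array([ -3.6,  -0.2, 147. ]), array([-0.09, -0.19,  0.01])) [ 0.1 -0.1 -0.4] [0.09 0.27 0.02] 0.5262472635489467
before
26 [(26.8, -39), (2.2, 36), (-2.2, 13), (-7.2, -15), (-24.2, 32), (-96.8, -26)]
22 [(2.2, 11), (-2.2, 14), (-7.2, -24), (-24.2, 33), (-96.2, -25)]
12 [(-2.2, 14), (-6.2, 14), (-96.2, -26)]
-12 [(-1.8, 15), (-6.2, 10), (-31.8, 12), (-96.2, -13)]
-22 [(24.2, -12), (2.8, 14), (-5.8, -11), (-7.2, 11), (-24.8, 14), (-31.8, 10), (-96.2, -13)]
-26 [(26.8, -36), (2.8, 51), (-5.8, -12), (-7.2, 11), (-24.8, 14), (-31.8, 11), (-96.2, -13)]
now
26 [(9.2, 56), (2.2, -19), (0.2, 57), (-7.8, -18), (-24.2, 32), (-96.2, -29), (-111.8, -12), (-114.2, 41), (-186.2, -24), (-216.2, 10), (-222.2, -20)]
22 [(9.8, 93), (-0.2, 23), (-8.2, -30), (-24.2, 32), (-96.2, -28), (-111.8, -13), (-114.2, 42), (-186.2, -25), (-222.2, -20)]
12 [(9.2, 113), (-0.8, 16), (-5.8, 10), (-186.2, -24), (-222.2, -20)]
-12 [(9.2, 114), (-0.8, 17), (-6.2, 11), (-8.2, -12), (-31.2, 12), (-186.2, -12)]
-22 [(9.8, 89), (0.2, 16), (-5.2, -21), (-8.8, 20), (-24.2, 12), (-31.2, 13), (-96.2, -13), (-111.2, -12), (-114.2, 24), (-186.2, -13)]
-26 [(9.8, 48), (0.2, 56), (-5.2, -22), (-8.8, 21), (-24.2, 12), (-31.2, 12), (-96.2, -12), (-111.8, -12), (-114.2, 24), (-186.2, -12)]
(array([ 54.5, 102.1,  55.8]), array([27.11, 27.22, 86.96]))
```

Both carriers are seated and touching: A −6..−96, B −96..−186, straight. Now the gate post, keeping tool x along the bed's horizontal so the jaws close along the pull.

```bash
python3 - <<'E'
from h import *
print(go(downR(160),np.array([.540,-.0575,.222])))
E
```

```text
(array([ 43.1, 102.1,  39.3]), array([-7.000e-02,  3.469e+01, -3.000e-02]))
```

Emit:
{"name": "play_rows", "arguments": {
  "commands": [
    [0,34,0,0,0,0],
    [0,34,0,0,0,0],
    [0,34,0,0,0,0],
    [22,0,20,0,0,0],
    [21,0,19,0,0,0]
  ]
}}

```text
time: 30.32
tool_pos: [0.5414, -0.0556, 0.2232]
tool_rot: [0.295, 0.164, 0.94, -0.052]
contact_force: [0.8, 0.4, 0.2]
gripper_width: 0.525
grasp_force: 0.0
```

Emit:
{"name": "play_rows", "arguments": {
  "commands": [
    [0,0,0,0,6.94,0],
    [0,0,0,0,6.94,0],
    [0,0,0,0,6.94,0],
    [0,0,0,0,6.94,0],
    [0,0,0,0,6.94,0]
  ]
}}

```text
time: 30.73
tool_pos: [0.5401, -0.0576, 0.2223]
tool_rot: [-0.003, 0.174, 0.985, -0.0]
contact_force: [-0.1, 0.6, 0.4]
gripper_width: 0.525
grasp_force: 0.0
```

Emit:
{"name": "play_rows", "arguments": {
  "commands": [
    [0,0,0,0,0,0],
    [0,0,0,0,0,0],
    [0,0,0,0,0,0]
  ]
}}

```text
time: 30.98
tool_pos: [0.5397, -0.0575, 0.222]
tool_rot: [0.0, 0.174, 0.985, -0.001]
contact_force: [0.1, 0.3, -0.6]
gripper_width: 0.526
grasp_force: 0.0
```

```bash
python3 - <<'E'
from h import *
print(go(downR(160),np.array([.540,-.0575,.102])))
f=grab("wrist","w9")
# rectify at z=.122 about post
g=np.array([.540,-.0575]);rad=.05;N=200
H=cv2.getPerspectiveTransform(np.float32([proj(f,np.r_[g+rad*np.array(k),.122]) for k in((-1,-1),(1,-1),(1,1),(-1,1))]),np.float32([(0,0),(N,0),(N,N),(0,N)]))
r=cv2.warpPerspective(f["image"],H,(N,N));cv2.imwrite("pics/r9.png",r[...,::-1])
v=r.mean(2);print("px",proj(f,np.r_[g,.122]))
for i in range(0,N,12): print("".join("#" if x<25 else "+" if x<50 else "-" if x<90 else "." for x in v[i,::6]))
E
```

```text
(array([ -0.2,   0.3, 120. ]), array([-0.1 ,  0.04, -0.04]))
px (np.float64(317.2623641584413), np.float64(206.46605801499047))
-.........--...........+##+.......
+++.--.-.........----.............
++-..--.....-+-...................
-.................................
....-.............................
..................................
..................................
...............--.................
...........+##+++++...............
..........#######++...............
..........####--..................
..................................
.................................+
.................................-
..................................
..................................
..................................
```

The post top reads (.538,−.056), within 2 mm of where the jaws point. Descending and gripping.

Emit:
{"name": "play_rows", "arguments": {
  "commands": [
    [1,0,35,0,0,0],
    [0,0,35,0,0,0],
    [0,0,30,0,0,0],
    [0,0,15,0,0,0],
    [0,0,0,0,0,0]
  ]
}}

```text
time: 31.45
tool_pos: [0.5354, -0.0564, 0.1043]
tool_rot: [-0.003, 0.174, 0.985, -0.001]
contact_force: [-0.1, 0.0, -1.2]
gripper_width: 0.526
grasp_force: 0.0
```

Emit:
{"name": "play_rows", "arguments": {
  "commands": [
    [0,0,0,0,0,0],
    [0,0,0,0,0,0]
  ]
}}

```text
time: 31.62
tool_pos: [0.5403, -0.0577, 0.111]
tool_rot: [0.003, 0.174, 0.985, -0.001]
contact_force: [0.5, -0.1, -0.5]
gripper_width: 0.527
grasp_force: 0.0
```

```bash
python3 - <<'E'
from h import *
from plant import manip
print(go(downR(160),np.array([.539,-.0570,.102])),manip.state()["contact_force"])
E
```

```text
(array([1.5, 0.2, 9. ]), array([-0.06,  0.34, -0.03])) [ 0.54955534 -0.09871996 -0.46811994]
```

Emit:
{"name": "play_rows", "arguments": {
  "commands": [
    [1.5,0,9,0,0.3,0],
    [0,0,0,0,0,0],
    [0,0,0,0,0,0]
  ]
}}

```text
time: 31.87
tool_pos: [0.5384, -0.0572, 0.1005]
tool_rot: [-0.001, 0.174, 0.985, -0.0]
contact_force: [0.3, -0.3, -0.2]
gripper_width: 0.527
grasp_force: 0.0
```

Emit:
{"name": "play_rows", "arguments": {
  "commands": [
    [0,0,0,0,0,0],
    [0,0,0,0,0,0],
    [0,0,0,0,0,0],
    [0,0,0,0,0,0],
    [0,0,0,0,0,0]
  ],
  "hand": 0
}}

```text
time: 32.28
tool_pos: [0.5385, -0.0573, 0.1006]
tool_rot: [-0.001, 0.174, 0.985, -0.001]
contact_force: [-1.2, -0.6, 3.1]
gripper_width: 0.196
grasp_force: 58.4
```

Emit:
{"name": "play_rows", "arguments": {
  "commands": [
    [0,0,0,0,0,0],
    [0,0,0,0,0,0]
  ]
}}

```text
time: 32.45
tool_pos: [0.5385, -0.0573, 0.1006]
tool_rot: [-0.001, 0.174, 0.985, -0.001]
contact_force: [-1.4, -0.8, 4.4]
gripper_width: 0.193
grasp_force: 58.4
```

```bash
python3 - <<'E'
from h import *
from plant import manip
s=manip.state();print(go(downR(160),np.array([.539,-.0570,.102])),s["contact_force"],s["gripper_width"]*85)
E
```

```text
(array([-0.3,  0.5, -1.4]), array([-0.08, -0.12, -0.05])) [-1.40183647 -0.812028    4.44094468] 16.439803702943323
```

Emit:
{"name": "play_rows", "arguments": {
  "commands": [
    [0,10,0,0,0,0],
    [0,18,0,0,0,0],
    [0,18,0,0,0,0],
    [0,14,0,0,0,0],
    [0,0,0,0,0,0]
  ]
}}

```text
time: 32.87
tool_pos: [0.5597, 0.001, 0.1006]
tool_rot: [-0.001, 0.173, 0.985, 0.0]
contact_force: [-0.6, 2.7, 5.6]
gripper_width: 0.192
grasp_force: 59.7
```

Emit:
{"name": "play_rows", "arguments": {
  "commands": [
    [0,3,0,0,0,0],
    [0,0,0,0,0,0],
    [0,0,0,0,0,0]
  ]
}}

```text
time: 33.12
tool_pos: [0.5599, 0.0014, 0.1006]
tool_rot: [-0.001, 0.174, 0.985, -0.001]
contact_force: [-3.2, -1.2, 6.2]
gripper_width: 0.195
grasp_force: 59.8
```

Emit:
{"name": "play_rows", "arguments": {
  "commands": [
    [0,1.5,0,0,0,0],
    [0,0,0,0,0,0],
    [0,0,0,0,0,0]
  ]
}}

```text
time: 33.37
tool_pos: [0.5599, 0.0015, 0.1005]
tool_rot: [-0.002, 0.174, 0.985, -0.002]
contact_force: [-5.9, -6.1, 7.2]
gripper_width: 0.195
grasp_force: 60.0
```

```bash
python3 - <<'E'
from h import *
from plant import manip
s=manip.state();d=s["tool_pos"]-[.5385,-.0573,.1006];R=downR(160);print((R.T@d*1e3).round(1),(R.T@s["contact_force"]).round(1),s["gripper_width"]*85)
E
```

```text
[ 0.  62.6  0.1] [ 3.5 -7.8 -7.2] 16.550817029266124
```

Emit:
{"name": "play_rows", "arguments": {
  "commands": [
    [0,3,0,0,0,0],
    [0,0,0,0,0,0],
    [0,0,0,0,0,0]
  ]
}}

```text
time: 33.62
tool_pos: [0.56, 0.0016, 0.1005]
tool_rot: [-0.003, 0.174, 0.985, -0.005]
contact_force: [-9.5, -16.3, 9.7]
gripper_width: 0.192
grasp_force: 60.9
```

```bash
python3 - <<'E'
from h import *
from plant import manip
s=manip.state();d=s["tool_pos"]-[.5385,-.0573,.1006];R=downR(160);print((R.T@d*1e3).round(1),(R.T@s["contact_force"]).round(1),s["gripper_width"]*85)
for n in("scene","side"): grab(n,n+"9")
f=pickle.load(open("scene9.pkl","rb"));edges(f,-.23,.05);edges(pickle.load(open("side9.pkl","rb")),-.23,.05)
E
```

```text
[-0.  62.7  0.1] [  3.3 -18.6  -9.7] 16.34107580264783
26 [(27.2, -11), (23.8, -10), (22.2, -10), (-161.2, 11), (-162.2, 12), (-170.2, -16), (-171.2, -17), (-172.2, -16), (-173.8, -15)]
22 [(-159.2, 10), (-160.2, 10), (-161.8, 10), (-175.8, -16), (-176.8, -16)]
12 [(-158.2, 12), (-160.2, 13), (-184.8, -12), (-187.2, -13)]
-12 [(-160.8, 10), (-163.2, 11), (-190.2, -13), (-192.8, -13)]
-22 [(44.8, -10), (42.2, -10), (-158.8, 11), (-161.8, 10), (-189.8, -12), (-190.8, -12), (-194.8, -12), (-195.8, -12)]
-26 [(-158.8, 11), (-161.2, 13), (-188.8, -13), (-189.8, -13), (-190.8, -13), (-191.8, -13), (-195.8, -11)]
26 [(36.2, -12), (2.8, 14), (-86.2, 10)]
22 [(36.2, -17), (4.2, 17), (-51.8, 10), (-86.8, 10), (-97.8, -12), (-145.2, 11)]
12 [(42.8, 20), (36.2, -25), (22.2, 10), (-3.2, -14), (-51.2, 14), (-94.2, -16), (-143.8, 12), (-158.8, -10)]
-12 [(43.2, 16), (37.8, -20), (21.8, 10), (-149.8, -12)]
-22 [(1.8, 14), (-137.2, -11), (-138.2, -11)]
-26 [(43.2, 11), (36.8, -11), (1.8, 12), (-130.8, -11)]
```

Gate is at its end stop (force climbs, no motion). I relax the pull, let go, rise and look.

Emit:
{"name": "play_rows", "arguments": {
  "commands": [
    [0,-3.5,0,0,0,0],
    [0,0,0,0,0,0],
    [0,0,0,0,0,0]
  ]
}}

```text
time: 33.97
tool_pos: [0.5599, 0.0015, 0.1005]
tool_rot: [-0.002, 0.174, 0.985, -0.001]
contact_force: [-4.3, -3.3, 7.4]
gripper_width: 0.189
grasp_force: 60.0
```

Emit:
{"name": "play_rows", "arguments": {
  "commands": [
    [0,0,0,0,0,0],
    [0,0,0,0,0,0],
    [0,0,0,0,0,0],
    [0,0,0,0,0,0],
    [0,0,0,0,0,0]
  ],
  "hand": 45
}}

```text
time: 34.38
tool_pos: [0.56, 0.0031, 0.0995]
tool_rot: [-0.002, 0.174, 0.985, -0.0]
contact_force: [-0.5, 1.2, -1.0]
gripper_width: 0.527
grasp_force: 0.0
```

Emit:
{"name": "play_rows", "arguments": {
  "commands": [
    [0,0,-15,0,0,0],
    [0,0,-35,0,0,0],
    [0,0,-35,0,0,0],
    [0,0,-35,0,0,0],
    [0,0,-30,0,0,0]
  ]
}}

```text
time: 34.8
tool_pos: [0.5609, 0.0031, 0.2524]
tool_rot: [-0.001, 0.174, 0.985, -0.0]
contact_force: [0.6, -0.0, 0.3]
gripper_width: 0.526
grasp_force: 0.0
```

Emit:
{"name": "play_rows", "arguments": {
  "commands": [
    [0,-30,0,0,-6,0],
    [0,-30,0,0,-6,0],
    [0,-30,0,0,-6,0],
    [0,-30,0,0,-6,0],
    [0,-30,0,0,-6,0]
  ]
}}

```text
time: 35.22
tool_pos: [0.509, -0.1386, 0.251]
tool_rot: [0.256, 0.167, 0.951, -0.046]
contact_force: [-0.3, -0.1, -0.3]
gripper_width: 0.525
grasp_force: 0.0
```

Emit:
{"name": "play_rows", "arguments": {
  "commands": [
    [0,0,0,0,0,0],
    [0,0,0,0,0,0],
    [0,0,0,0,0,0]
  ]
}}

```text
time: 35.47
tool_pos: [0.5094, -0.1379, 0.2507]
tool_rot: [0.254, 0.168, 0.951, -0.045]
contact_force: [-0.2, 0.4, 0.6]
gripper_width: 0.525
grasp_force: 0.0
```

```bash
python3 - <<'E'
from h import *
from plant import manip
s=manip.state();print(s["tool_pos"],s["contact_force"],B.T@(s["tool_pos"]-O))
f=grab("wrist","w10");edges(f,-.23,.04)
r=rect(f,.0185,-.23,.04,.12);cv2.imwrite("pics/r10.png",r[...,::-1])
r=rect(f,.0185,-.23,.04,.05)
for x in(0,-15,-60,-100,-150):
    i=int((40-x)*2);p=r[i-3:i+4].mean((0,2));d=p[3:]-p[:-3];print(x,[(round(50-(j+1.5)/2,1),int(d[j])) for j in range(1,len(d)-1) if abs(d[j])>14 and abs(d[j])>=abs(d[j-1]) and abs(d[j])>abs(d[j+1])])
E
```

```text
[ 0.50941361 -0.13791356  0.25072191] [-0.16752647  0.4481275   0.57103418] [-0.11519703 -0.0163785   0.16449646]
26 [(30.8, -30), (27.2, -32), (3.8, 62), (-68.8, -25), (-84.8, -13), (-86.8, 43), (-158.8, -33), (-216.2, 10), (-221.8, -22)]
22 [(30.8, -31), (22.2, -17), (3.8, 62), (-68.8, -30), (-84.8, -15), (-86.8, 45), (-158.8, -26), (-221.8, -22)]
12 [(30.8, -31), (21.2, 12), (16.2, 10), (-158.8, -27), (-221.8, -22)]
-12 [(34.2, 28), (31.2, -30), (21.2, 30), (18.8, -11), (-3.8, 11), (-69.8, -13), (-158.8, -13)]
-22 [(3.2, 14), (-3.2, 12), (-63.8, -11), (-68.8, -12), (-84.8, -16), (-86.8, 29), (-158.8, -13)]
-26 [(27.8, -44), (3.8, 65), (-3.8, 12), (-63.8, -11), (-68.8, -11), (-84.8, -17), (-86.8, 29), (-158.8, -14)]
0 [(45.8, 25), (39.8, -93), (37.2, 73), (33.2, -55), (27.2, 49), (6.2, -43), (-9.8, 30), (-32.8, -30), (-35.2, 17), (-38.8, -42), (-43.8, 59)]
-15 [(43.8, 24), (37.2, -21), (33.2, -51), (31.2, 26), (27.2, 30), (6.2, -46), (-10.2, 51), (-32.2, -22), (-34.2, 17), (-37.8, -49), (-42.2, 57)]
-60 [(33.2, -50), (31.2, 23), (27.2, 30), (-32.8, -25), (-34.2, 22), (-37.8, -33), (-39.8, 47), (-46.8, -23)]
-100 [(33.2, -46), (30.8, 23), (28.8, 30), (7.8, -39), (-8.8, 44), (-31.2, -15), (-34.2, 20), (-38.8, 53), (-43.8, -56)]
-150 [(37.2, 23), (33.2, -43), (30.8, 22), (28.8, 29), (-31.2, -23), (-34.8, 19), (-38.2, -64), (-42.2, 47)]
```

Both slid down together: the lead tray is against the cheeks with its nose in the notch, centres about 27 and 117 mm uphill of the stop. Handing in.

```bash
python3 -c "
from plant import manip
print(manip.job_done())"
```

```text
the job is handed in; nothing more can be done
None
```

I loaded both carriers and pulled the gate to its end stop. They slid down together with the leading nose in the notch, and I handed the job in at about 35 s; no verdict came back.

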